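# Fetch the rear check weight from a full hook

## Robot

A 7-joint arm with a two-finger parallel gripper is mounted at the origin on a cart in front of the work surface, level with it; the furniture and walls round the work are solid. World frame = base frame: x ahead of the robot, y to its left, z up, the work surface at z = 0. Lengths are in m, angles in rad, forces in N, time in s.
With the tool pointing down it reaches from about 0.425 to 0.875 m from the base axis. Payload 4.7 kg.
Tool frame: the origin (TCP) lies at the very end of the fingers, on their centre line; the grasp point (between the pads) lies 19 mm behind it; z points along the fingers, y is the line along which they close (so a half turn about z gives the same grasp; the last joint's range is limited). The gripper opens to 87 mm and grips with 3 to 60 N. Pads are 19 mm wide; open, the fingers measure 117 mm over their backs; the gripper's body (75 mm by 190 mm) begins 51 mm behind the grasp point.
Start: joints at [-1.119, 0.321, -0.07, 1.45, 0.023, 1.371, -0.057], TCP at [0.276, 0.589, 0.223] pointing down, gripper open.
Joint ranges: [-2.86, 2.86], [-0.3, 2.09], [-1.38, 1.24], [0.06, 2.45], [-1.56, 4.7], [0.09, 2.05], [-2.69, 2.69]. Speed limits (rad/s): [2.57, 2.57, 3.14, 3.14, 3.14, 3.14, 3.14].

## Interface

Orientations are given as a rotation vector (axis times angle).
In Python, from bench import ctrl, vision gives the robot as it stands.
- The arm moves only by the tool jog_arm, never from a script. Its argument "increments" is a list of rows, each an object of numbers: "tx", "ty", "tz": the shift along the tool's x, y, z in mm; "wx", "wy", "wz": the turn, a rotation vector about the tool's x, y, z in rad; "gripper": the opening, from 0 (shut) to 1 (fully open). In form: [{"tx": .., "ty": .., "tz": .., "wx": .., "wy": .., "wz": .., "gripper": ..}, ...]. A call has exactly 5 rows; each row is the pose to reach, as a shift and turn from the pose commanded when the call began, along the tool's axes at that moment; what a row does not reach only later rows make up. A row lasts 1/12 s, in which the tool goes at most 41.7 mm and 7.16 degrees, less where a joint would pass 70% of its speed; a pose out of reach is approached as far as the arm can. A call with a gripper value outside its range is refused whole. The fingers move at their own pace and stop on an object; "grip_force" is the grip in N (left out, the last holds). Time passes only in rows, so rows that repeat a pose let the fingers close, or fill a call up. It gives the time, the measured TCP pose, the force, the opening and the grip force at its end, in the units of the state.
- ctrl.get_state(): the state, without advancing time (a new reading comes with each control period).
- vision.get_image(name): name is "scene" or "side" or "wrist"; returns a dict with "color" (384x512x3 uint8, blue, green, red), "fx", "fy", "cx", "cy" (pixels), "k1" (the pictures are not rectified: a ray, as slopes to the right and down, at radius r is drawn at 1 + k1 r^2 times it, then the intrinsics apply), "extrinsics" (4x4, takes a point from world to camera coordinates). Camera axes: x right, y down, z forward; pixel columns grow to the right and rows downward; lengths in m; the calibration is good to about 2 mm. A picture is of the moment at which its call begins. There is no depth.
- ctrl.close_job(): hands the job in; it is judged then, once.
Trained networks look in the newest picture that a camera, given by its name, has taken for a name from the list of things; names that differ only in an ending like _2 or _b are one class to them, and where a whole thing is asked for, a point or a joint stands for the part that bears it (a point fixed in the world has none). Each returns a list of dicts, best first, with "conf" (0 to 1); they miss things now and then, are a little off and sometimes report something else, mostly with a low value. They report only what shows in the picture. A call takes as long as a camera call.
- vision.spot_in(camera, thing): "bbox" ([left, top, right, bottom] in pixels, round what is visible of it).
The state is a dict: "time": time; "joint_positions": joint angles; "qd": joint speeds; "joint_torque": joint torques, N m; "position": TCP position; "tool_rot": TCP orientation; "ft_force": force on the tool from outside, world axes, zero at the start; "torque": the same for the moment, N m; "grip_width": opening from 0.0 (shut) to 1.0 (fully open); "grip_force": force on a finger pad.
Only numpy, scipy, OpenCV 4.12 (cv2) and the standard library are available. Lean on these libraries where they do the work, as an engineer would, in place of code of your own. Each camera call takes 0.05 s, during which the arm holds its last target. There are 200 camera calls.

## Task

The brass weight hangs at the back of the full hook, behind two steel ones. Move the steel weights to the spare hook: first the front (blue) one, slid back along the spare hook until it presses lightly on the delicate sprung orange stop (never hard) and let down so that it sits in the notch just in front of that stop, then the middle (green) one, hung in front of it. Then take the brass weight off and set it gently upright in the empty enamel tray in front of the computer monitor, leaving the beaker, vial and timer alone.

Things in the scene. Friction and masses are not known exactly. Their poses are not given: they have to be found in the camera images.
- store_hook: full hook: steel stand, fixed; origin under its post, at the bench. A level bar (10 mm wide, 8 mm thick, top 100 mm up) runs from the post along the hook's own -x to the tip. The post is 16 mm thick, 102 mm high; foot plate 60 mm wide, 10 mm high, x -110 to 20 mm. The weights hang 108 (blue), 72 (green), 36 mm (brass) from the origin, +-3 mm.
- store_tip (a point): point on the full hook at the height of the bar top, in the middle of the upturned end of the bar, 150 mm from the post; axes as the hook's. The upturned end is 6 mm long in x, 10 mm wide, and rises 10 mm above the bar top. So the eye of a weight passes it when the underside of the eye's roof is 10 to 20 mm above the bar top.
- spare_hook: empty hook: the same fixed steel stand, origin, axes and sizes, but with an orange keeper clamped on its bar, at a place that differs each time and is not measured: feel for it. Keeper: a strip on the bar, 36 mm long, 10 wide, top 6 mm above the bar top; behind it a notch; behind that the stop, a sprung pad 34 mm wide, from 14 mm below to 8 mm above the bar top.
- spare_tip (a point): point on the empty hook like store_tip on the full one (same upturned end, 150 mm from the post, same axes)
- spare_root (a point): point on the empty hook's axis at the height of the bar top, above the hook's origin. The front face of the orange stop lies 38 to 78 mm before it (along -x). The notch is the gap of 12 mm between that face and the strip, 6 mm deep, its floor the bar top: an eye (8 mm thick) that touches the stop is right over the notch and can sink in until its roof rests on the bar top.
- stop_pad (a joint): how far the sprung orange stop pad is pushed in, towards the post, in m: 0 free, 0.008 at its end. The spring takes 3.5 N per mm. A push of 1 to 2 mm (3.5 to 7 N) is right; over 3 mm (10.5 N) harms it.
- front_weight_centre (a point): front weight: steel, blue band and tab; this is its centre, 57 mm over its underside, on its axis; z up, the hook bar runs along its x. Height 114 mm. Above the underside: cylinder 28 mm diameter 0-36 mm; closed eye 28 mm wide (y), 8 mm thick (x), opening 18 mm wide, 40-68 mm up; roof 68-74 mm; grip tab 74-114 mm, 14 mm wide (y), 10 mm thick (x).
- middle_weight_centre (a point): middle weight: steel, green band and tab, same sizes and centre point as the front one. Hanging, the underside of its roof (11 mm above this point) rests on the bar. Take the tab from above across its y sides. Mass 0.1 to 0.2 kg.
- brass_weight_centre (a point): rear weight: brass, red band and tab, same sizes and centre point as the front one, 0.1 to 0.2 kg
- tray: white enamel tray with a blue rim, in front of the monitor (not the far one on the right), 134 x 204 x 20 mm (x, y, z), fixed; origin at the middle of its underside on the bench; its flat floor is 2 mm above the bench and 126 x 196 mm.
- beaker_centre (a point): empty glass beaker, 54 mm diameter, 66 mm high, a bystander; this point is its centre
- vial_centre (a point): small vial with blue cap, 28 mm diameter, 60 mm high, standing between the hooks, a bystander; this point is its centre
- timer_centre (a point): white timer, 38 x 64 x 62 mm, a bystander; this point is its centre

How it is judged:
On the way, in this order (a step that is already met when the one before it is completed fails the run):
1. the front (blue) weight, on the spare hook, presses the sprung stop in by at least 0.7 mm (2.5 N) (value of joint stop_pad above 0.0007 m and x of front_weight_centre in the frame of spare_hook between -0.094 and -0.03 m and y of front_weight_centre in the frame of spare_hook between -0.015 and 0.015 m), for 0.03 s.
2. the front (blue) weight sits in the notch of the spare hook, let go (x of front_weight_centre in the frame of spare_hook between -0.094 and -0.03 m and y of front_weight_centre in the frame of spare_hook between -0.015 and 0.015 m and z of front_weight_centre in the frame of spare_hook between 0.084 and 0.092 m and angle between front_weight_centre's own z axis and vertical below 0.2 rad and contact force between the fingers and front_weight below 0.1 N), for 0.2 s.
3. the middle (green) weight hangs on the spare hook in front of it, let go (x of middle_weight_centre in the frame of spare_hook between -0.146 and -0.055 m and y of middle_weight_centre in the frame of spare_hook between -0.015 and 0.015 m and z of middle_weight_centre in the frame of spare_hook between 0.084 and 0.101 m and angle between middle_weight_centre's own z axis and vertical below 0.2 rad and contact force between the fingers and middle_weight below 0.1 N), for 0.2 s.
At the end, for the whole second after the job is handed in: the blue weight hangs upright (within 0.2 rad) in the notch of the spare hook, its roof on the bar and not on the strip (within 3 mm); the green weight hangs upright on the spare hook in front of it, behind the tip; the brass weight stands upright (within 0.1 rad) on the floor of the tray (x of front_weight_centre in the frame of spare_hook between -0.094 and -0.03 m and y of front_weight_centre in the frame of spare_hook between -0.015 and 0.015 m and z of front_weight_centre in the frame of spare_hook between 0.084 and 0.092 m and angle between each of front_weight_centre, middle_weight_centre's own z axis and vertical below 0.2 rad and x of middle_weight_centre in the frame of spare_hook between -0.146 and -0.055 m and y of middle_weight_centre in the frame of spare_hook between -0.015 and 0.015 m and z of middle_weight_centre in the frame of spare_hook between 0.084 and 0.101 m and x of brass_weight_centre in the frame of tray between -0.058 and 0.058 m and y of brass_weight_centre in the frame of tray between -0.09 and 0.09 m and height (world z) of brass_weight_centre below 0.07 m and angle between brass_weight_centre's own z axis and vertical below 0.1 rad); the robot touches nothing.
It fails at once if the sprung stop is pushed in hard (over 3 mm, 10.5 N) (value of joint stop_pad above 0.003 m).
It fails at once if the brass weight is dropped or rammed into the tray (over 0.35 m/s within 20 mm of its floor) (height (world z) of brass_weight_centre below 0.079 m and linear speed of brass_weight above 0.35 m/s).
It fails at once if a weight falls to the bench (height (world z) of any of front_weight_centre, middle_weight_centre, brass_weight_centre below 0.049 m).
It fails at once if beaker, vial or timer is disturbed (moved over 15 mm) (distance of any of beaker_centre, vial_centre, timer_centre from where it was at the start of the episode above 0.015 m).
It also fails if it takes over 72 s, if anything falls off the work surface, if the arm or the gripper's body presses on something with over 40 N, if the wrist force passes 120 N, or if a joint passes its speed limit or range.

## Working session

There is one attempt and no reset: what is moved stays moved. The work goes in short steps, Python scripts to look and compute and a tool call to move; the robot and the scene stay as the last step left them, time stands still between calls to the robot, and variables do not carry over. Pictures are saved under pics/ and viewed, at most 11 in all, crops included, and the job is handed in when it is done.

Besides the shell and the picture viewer there is one more tool, called after ">>>" as a command line: name --argument value ..., lists and objects as JSON in quotes. jog_arm: Moves the arm, as the interface text tells. Its arguments: {"type":"object","properties":{"increments":{"type":"array"},"grip_force":{"type":"number"}},"required":["increments"]}

```bash
mkdir -p pics; ls; cat > h.py <<'E'
import numpy as np, cv2
from bench import ctrl, vision
from scipy.spatial.transform import Rotation as R
def proj(im,P):
    P=np.atleast_2d(P); E=np.array(im["extrinsics"]); c=P@E[:3,:3].T+E[:3,3]
    s=c[:,:2]/c[:,2:]; s=s*(1+im["k1"]*(s**2).sum(1,keepdims=True))
    return s*[im["fx"],im["fy"]]+[im["cx"],im["cy"]]
def ray(im,uv):
    d=(np.array(uv,float)-[im["cx"],im["cy"]])/[im["fx"],im["fy"]]; s=d.copy()
    for _ in range(20): s=d/(1+im["k1"]*(s@s))
    E=np.array(im["extrinsics"]); Rm=E[:3,:3]
    v=Rm.T@np.append(s,1); return -Rm.T@E[:3,3], v/np.linalg.norm(v)
def atz(im,uv,z):
    o,v=ray(im,uv); return o+v*(z-o[2])/v[2]
def tri(obs):
    A=np.zeros((3,3));b=np.zeros(3)
    for im,uv in obs:
        o,v=ray(im,uv);M=np.eye(3)-np.outer(v,v);A+=M;b+=M@o
    p=np.linalg.solve(A,b)
    return p,[np.round(proj(im,p)[0]-uv,1) for im,uv in obs]
E
cat > a.py <<'E'
from h import *
s=ctrl.get_state(); print(s)
for n in ["scene","side","wrist"]:
    im=vision.get_image(n); cv2.imwrite(f"pics/{n}0.png",im["color"])
    E=np.array(im["extrinsics"]); print(n,im["fx"],im["k1"],np.round(-E[:3,:3].T@E[:3,3],3),np.round(E[2,:3],2))
    for t in ["store_hook","spare_hook","stop_pad","front_weight_centre","middle_weight_centre","brass_weight_centre","tray","beaker_centre","vial_centre","timer_centre"]:
        r=vision.spot_in(n,t); print(t,[(np.round(d["bbox"]).astype(int).tolist(),round(d["conf"],2)) for d in r[:3]])
E
python3 a.py
```

```text
pics
{'time': 0.0, 'joint_positions': array([-1.11889367,  0.32184211, -0.0700566 ,  1.45166675,  0.02261583,
        1.37077007, -0.05687987]), 'qd': array([-8.96778462e-05,  6.30807041e-04, -4.29331295e-04, -9.67036103e-04,
        7.34527466e-04,  1.24032820e-03, -1.31403211e-03]), 'joint_torque': array([-3.73310002e-05, -4.91282988e+01, -4.03929306e-01, -3.12531388e+01,
       -6.40424690e-02,  4.35093138e-02,  1.66163468e-04]), 'position': array([0.27540435, 0.58817482, 0.22145301]), 'tool_rot': array([-6.82114276e-01, -3.06634453e+00,  2.94810512e-03]), 'ft_force': array([-0.29064536, -0.28311545,  0.33858482]), 'torque': array([ 0.01317285, -0.00258415,  0.03630415]), 'grip_force': 0.0, 'grip_width': 1.0031104154778314}
scene 346.4824723521847 -0.014269975801066275 [-0.203 -0.745  0.854] [ 0.56  0.59 -0.58]
store_hook [([264, 208, 311, 244], 0.93)]
spare_hook [([327, 245, 368, 288], 0.95)]
stop_pad [([348, 249, 356, 258], 0.45), ([332, 227, 337, 245], 0.35)]
front_weight_centre [([271, 209, 283, 234], 0.58), ([264, 210, 309, 243], 0.47)]
middle_weight_centre [([285, 203, 291, 
[... 350 characters left out ...]
tore_hook [([246, 226, 306, 260], 0.62)]
spare_hook []
stop_pad []
front_weight_centre [([254, 211, 266, 244], 0.74)]
middle_weight_centre [([267, 210, 279, 246], 0.77), ([282, 292, 353, 341], 0.61)]
brass_weight_centre [([280, 211, 291, 247], 0.67)]
tray [([188, 155, 249, 209], 0.94)]
beaker_centre [([279, 192, 296, 218], 0.96)]
vial_centre [([326, 260, 340, 283], 0.54), ([203, 127, 220, 149], 0.15)]
timer_centre [([205, 126, 220, 147], 0.62)]
wrist 295.85765290011705 0.013647472624351764 [0.214 0.618 0.385] [ 0.23 -0.11 -0.97]
store_hook []
spare_hook []
stop_pad []
front_weight_centre []
middle_weight_centre []
brass_weight_centre []
tray []
beaker_centre []
vial_centre []
timer_centre []
```

```bash
python3 - <<'E'
import cv2
a=cv2.imread('pics/side0.png')[110:350,170:400]; cv2.imwrite('pics/side0c.png',cv2.resize(a,None,fx=2.5,fy=2.5,interpolation=cv2.INTER_CUBIC))
a=cv2.imread('pics/scene0.png')[140:300,170:390]; cv2.imwrite('pics/scene0c.png',cv2.resize(a,None,fx=3.5,fy=3.5,interpolation=cv2.INTER_CUBIC))
E
```

```text
(no output)
```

View pics/side0c.png

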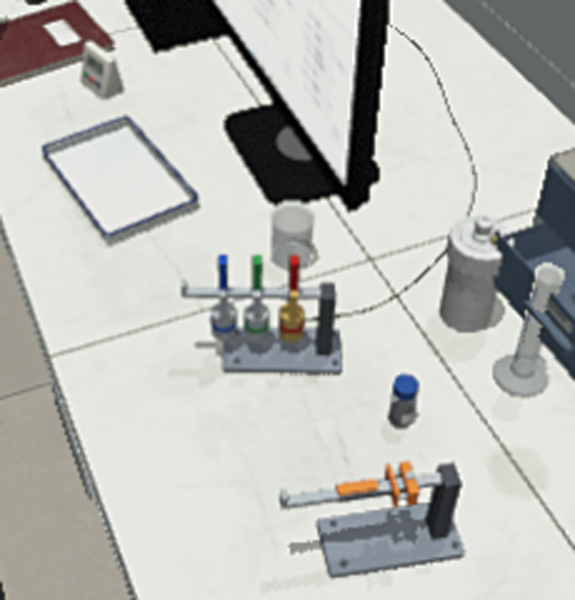

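View pics/scene0c.png

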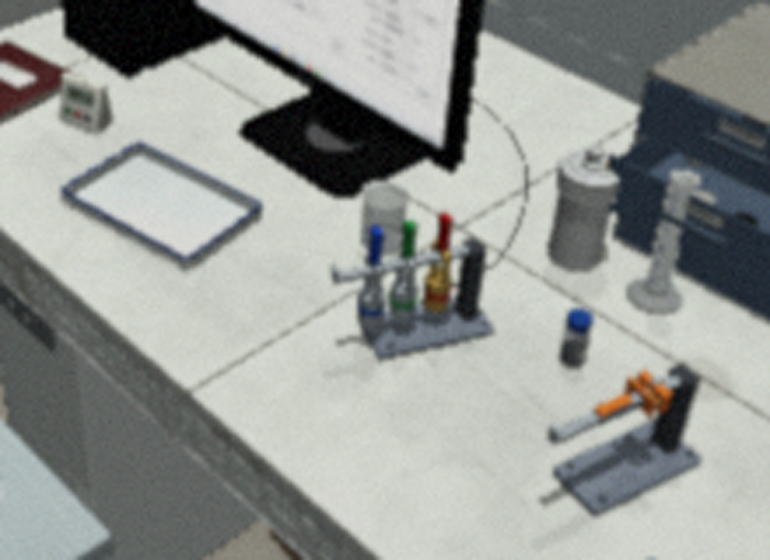

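The side crop shows the full hook with blue, green and red tabs at about (223/257/294, 258), its tip at (185,286) and its post top at (327,288). The spare hook's tip is at (285,495), its post top at (448,470) and the orange stop near (403,480). The tray is at the upper left and the vial at (404,400). The scene crop shows the same layout. Next I'll triangulate.

```bash
cat > b.py <<'E'
from h import *
S=vision.get_image("side");C=vision.get_image("scene")
s=lambda x,y:(S,np.array([x/2.5+170,y/2.5+110])); c=lambda x,y:(C,np.array([x/3.5+170,y/3.5+140]))
for n,a,b in [("st_tip",(185,284),(337,267)),("st_post",(327,288),(473,244)),("sp_tip",(284,493),(554,430)),("sp_post",(448,470),(685,372)),
 ("blue",(223,258),(376,230)),("green",(257,258),(409,225)),("red",(294,258),(445,217)),("vialcap",(406,380),(579,317)),("beaker top",(293,212),(384,190)),("stoptop",(403,465),(650,378)),("stripfront",(338,489),(598,410)),
 ("trayL",(43,150),(63,190)),("trayT",(127,118),(140,145)),("trayR",(197,200),(261,208)),("trayB",(110,240),(186,265)),("timer",(97,45),(83,82))]:
    p,e=tri([s(*a),c(*b)]); print(n,np.round(p*1000).astype(int),*e)
E
python3 b.py
```

```text
st_tip [ 447 -126  112] [-0.1 -0.3] [0.1 0.2]
st_post [ 584 -180  103] [0.  0.1] [-0.  -0.1]
sp_tip [ 441 -389  106] [0.1 0.4] [-0.2 -0.3]
sp_post [ 585 -423  105] [0.1 0.6] [-0.2 -0.4]
blue [ 485 -138  145] [0. 0.] [-0. -0.]
green [ 517 -150  143] [0.1 0.4] [-0.1 -0.3]
red [ 551 -166  145] [0.1 0.3] [-0.1 -0.2]
vialcap [ 622 -290   58] [0.1 0.6] [-0.2 -0.4]
beaker top [615 -30  71] [-0. -0.] [0. 0.]
stoptop [ 546 -410  115] [0.3 1.2] [-0.4 -0.7]
stripfront [ 487 -402  106] [-0.1 -0.3] [0.1 0.2]
trayL [383 258  21] [-0.1 -0.4] [0.1 0.3]
trayT [508 277  21] [0.  0.1] [-0.  -0.1]
trayR [539  88  17] [0.  0.1] [-0.  -0.1]
trayB [419  76   3] [-0.  -0.2] [0.1 0.2]
timer [503 389  67] [0.3 1.6] [-0.4 -1.2]
```

```bash
cat >> h.py <<'E'
def tgt(p,yaw,s=None):
    """tool-axis shift (mm) and turn to TCP p (mm), tool x along -hook x, hook yaw deg, tool down"""
    s=s or ctrl.get_state(); T=R.from_rotvec(s["tool_rot"]).as_matrix()
    y=np.radians(yaw); hx=np.array([np.cos(y),np.sin(y),0]); hy=np.array([-hx[1],hx[0],0])
    G=np.c_[-hx,hy,[0,0,-1]]
    return np.round(T.T@(np.array(p)-1000*s["position"]),1), np.round(R.from_matrix(T.T@G).as_rotvec(),3)
E
python3 - <<'E'
from h import *
for p in [(450,225,230),(490,0,230),(500,-144,195)]: print(tgt(p,-21.5))
print(ctrl.get_state()["time"])
S=vision.get_image("side");C=vision.get_image("scene")
s=lambda x,y:(S,np.array([x/2.5+170,y/2.5+110])); c=lambda x,y:(C,np.array([x/3.5+170,y/3.5+140]))
print(tri([s(347,183),c(450,160)]),tri([s(360,205),c(455,172)]))
E
```

```text
(array([-312.1, -255.5,   -7.4]), array([ 0.   ,  0.   , -0.063]))
(array([-443.8, -442.3,   -7.4]), array([ 0.   ,  0.   , -0.063]))
(array([-513.9, -568.5,   27.5]), array([ 0.   ,  0.   , -0.063]))
1.75
(array([ 0.6588785 , -0.07625283,  0.12605659]), [array([0.5, 3.3]), array([-0.9, -2.3])]) (array([ 0.67830037, -0.07367431,  0.09268173]), [array([0.2, 1. ]), array([-0.3, -0.7])])
```

>>> jog_arm --increments '[{"tx": -31,"ty": -26,"tz": -1},{"tx": -62,"ty": -52,"tz": -2},{"tx": -94,"ty": -78,"tz": -3},{"tx": -125,"ty": -103,"tz": -4},{"tx": -156,"ty": -128,"tz": -4}]'

```text
validation failed for argument at $.in...
```

>>> jog_arm --increments '[{"tx": -31,"ty": -26,"tz": -1},{"tx": -62,"ty": -52,"tz": -2},{"tx": -94,"ty": -78,"tz": -3},{"tx": -125,"ty": -103,"tz": -4},{"tx": -156,"ty": -128,"tz": -4}]'

```text
validation failed for argument at $.in...
```

>>> jog_arm --increments '[{"tx": -20,"ty": -31,"tz": 3},{"tx": -40,"ty": -62,"tz": 7},{"tx": -60,"ty": -94,"tz": 10},{"tx": -80,"ty": -125,"tz": 14},{"tx": -101,"ty": -156,"tz": 17}]'

```text
validation failed for argument at $.in...
```

>>> jog_arm --increments '[{"tx": -20,"ty": -31,"tz": 3},{"tx": -40,"ty": -62,"tz": 7},{"tx": -60,"ty": -94,"tz": 10},{"tx": -80,"ty": -125,"tz": 14},{"tx": -101,"ty": -156,"tz": 17,"wz": -0.063}]'

```text
validation failed for argument at $.in...
```

>>> jog_arm --increments '[{"tx": -31,"ty": -26,"tz": -1,"wx": 0,"wy": 0,"wz": 0,"gripper": 1},{"tx": -62,"ty": -52,"tz": -2,"wx": 0,"wy": 0,"wz": 0,"gripper": 1},{"tx": -94,"ty": -78,"tz": -3,"wx": 0,"wy": 0,"wz": 0,"gripper": 1},{"tx": -125,"ty": -103,"tz": -4,"wx": 0,"wy": 0,"wz": 0,"gripper": 1},{"tx": -156,"ty": -128,"tz": -4,"wx": 0,"wy": 0,"wz": 0,"gripper": 1}]'

```text
time: 2.27
position: [0.3633, 0.4049, 0.227]
tool_rot: [0.682, 3.066, 0.001]
ft_force: [0.5, 0.3, -0.5]
grip_width: 0.999
grip_force: 0.0
```

>>> jog_arm --increments '[{"tx": -31,"ty": -26,"tz": -1,"wx": 0,"wy": 0,"wz": 0,"gripper": 1},{"tx": -62,"ty": -52,"tz": -2,"wx": 0,"wy": 0,"wz": 0,"gripper": 1},{"tx": -94,"ty": -78,"tz": -3,"wx": 0,"wy": 0,"wz": 0,"gripper": 1},{"tx": -125,"ty": -103,"tz": -4,"wx": 0,"wy": 0,"wz": 0,"gripper": 1},{"tx": -156,"ty": -128,"tz": -4,"wx": 0,"wy": 0,"wz": 0,"gripper": 1}]'

```text
time: 2.68
position: [0.4503, 0.2227, 0.2312]
tool_rot: [0.682, 3.066, 0.002]
ft_force: [0.2, -0.2, 0.2]
grip_width: 0.999
grip_force: 0.0
```

>>> jog_arm --increments '[{"tx": -20,"ty": -31,"tz": 3,"wx": 0,"wy": 0,"wz": 0,"gripper": 1},{"tx": -40,"ty": -62,"tz": 7,"wx": 0,"wy": 0,"wz": 0,"gripper": 1},{"tx": -60,"ty": -94,"tz": 10,"wx": 0,"wy": 0,"wz": 0,"gripper": 1},{"tx": -80,"ty": -125,"tz": 14,"wx": 0,"wy": 0,"wz": 0,"gripper": 1},{"tx": -101,"ty": -156,"tz": 17,"wx": 0,"wy": 0,"wz": 0,"gripper": 1}]'

```text
time: 3.1
position: [0.4748, 0.0387, 0.2136]
tool_rot: [0.682, 3.066, 0.001]
ft_force: [0.9, 0.8, 0.3]
grip_width: 0.997
grip_force: 0.0
```

>>> jog_arm --increments '[{"tx": -25,"ty": -39,"tz": 4,"wx": 0,"wy": 0,"wz": 0,"gripper": 1},{"tx": -50,"ty": -78,"tz": 8,"wx": 0,"wy": 0,"wz": 0,"gripper": 1},{"tx": -75,"ty": -117,"tz": 12,"wx": 0,"wy": 0,"wz": -0.03,"gripper": 1},{"tx": -101,"ty": -156,"tz": 17,"wx": 0,"wy": 0,"wz": -0.063,"gripper": 1},{"tx": -101,"ty": -156,"tz": 17,"wx": 0,"wy": 0,"wz": -0.063,"gripper": 1}]'

```text
time: 3.52
position: [0.4997, -0.1499, 0.1968]
tool_rot: [0.592, 3.084, -0.004]
ft_force: [-0.3, -0.5, 0.5]
grip_width: 1.0
grip_force: 0.0
```

```bash
cat > c.py <<'E'
from h import *
import sys
s=ctrl.get_state(); print(s["time"],np.round(s["position"]*1000,1),s["tool_rot"],s["ft_force"])
n=sys.argv[1]; im=vision.get_image("wrist"); cv2.imwrite(f"pics/{n}.png",cv2.resize(im["color"],None,fx=1.5,fy=1.5)); np.save(f"{n}.npy",im,allow_pickle=True)
for t in ["store_hook","spare_hook","stop_pad","front_weight_centre","middle_weight_centre","brass_weight_centre"]:
    r=vision.spot_in("wrist",t); print(t,[(np.round(d["bbox"]).astype(int).tolist(),round(d["conf"],2)) for d in r[:3]])
E
python3 c.py w1
```

```text
3.5167 [ 499.7 -149.9  196.8] [ 0.59229285  3.08365259 -0.00372484] [-0.31451478 -0.51331975  0.49911709]
store_hook [([234, 119, 281, 288], 0.73)]
spare_hook []
stop_pad []
front_weight_centre [([246, 148, 280, 186], 0.6), ([246, 180, 277, 233], 0.53)]
middle_weight_centre [([246, 177, 278, 232], 0.61)]
brass_weight_centre [([247, 211, 273, 275], 0.6)]
```

View pics/w1.png

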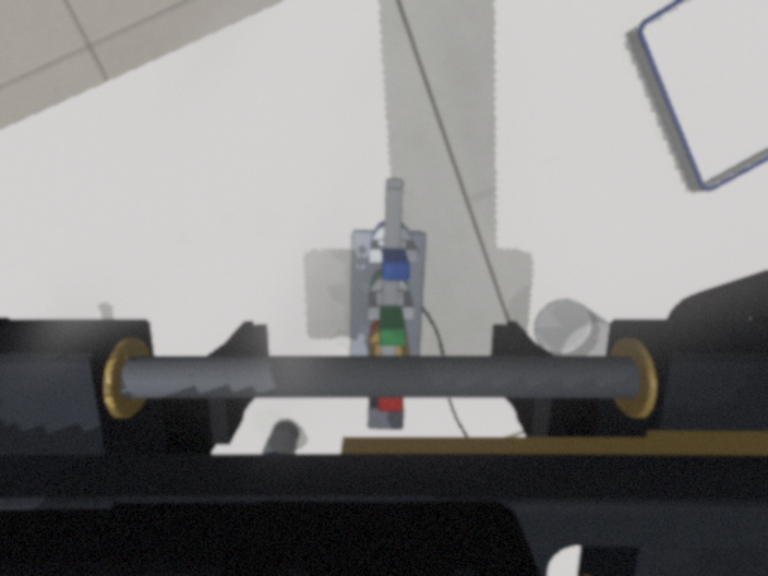

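The wrist view shows the full hook running vertically: tip at (395,183), blue tab (395,265), green (391,325), red (390,402). All of them are centred between the fingers.

```bash
cat > d.py <<'E'
from h import *
import sys
im=np.load("w1.npy",allow_pickle=True).item()
hsv=cv2.cvtColor(im["color"],cv2.COLOR_BGR2HSV)
pts=[]
for n,lo,hi in [("blue",105,130),("green",45,85),("red",0,6)]:
    m=cv2.inRange(hsv,(lo,120,40),(hi,255,255)); m[:,:200]=0;m[:,330:]=0;m[:110]=0;m[290:]=0
    k,l,st,c=cv2.connectedComponentsWithStats(m); i=1+np.argmax(st[1:,4]); x,y,w,h,a=st[i]; 
    b=atz(im,(x+w/2-.5,y+h-.5),.146)*1000; print(n,st[i],"back top edge",np.round(b,1)); pts.append(b)
    e=[atz(im,(u,y+h-3),.146)*1000 for u in (x-.5,x+w-.5)]; print("  width",np.linalg.norm(e[1]-e[0]))
tip=atz(im,(395/1.5,181/1.5),.110)*1000; print("tip",tip)
d=pts[2]-tip; print("yaw",np.degrees(np.arctan2(d[1],d[0])),np.degrees(np.arctan2(*(pts[2]-pts[0])[1::-1])))
hx=d/np.linalg.norm(d); print([ (p-tip)@hx for p in pts])
for p in pts: q=p-5*hx; print("tab centre",np.round(q,1),tgt((q[0],q[1],195),-21.5))
E
python3 d.py
```

```text
blue [256 176  16  10 123] back top edge [ 489.2 -137.   146. ]
  width 11.840594046144183Traceback (most recent call last):
  File "d.py", line 8, in <module>
    k,l,st,c=cv2.connectedComponentsWithStats(m); i=1+np.argmax(st[1:,4]); x,y,w,h,a=st[i];
                                                      ~~~~~~~~~^^^^^^^^^^
    return _wrapfunc(a, 'argmax', axis=axis, out=out, **kwds)
    return bound(*args, **kwds)
ValueError: attempt to get argmax of an empty sequence
```

```bash
sed -i 's/("green",45,85)/("green",50,80)/; s/(lo,120,40)/(lo,90,25)/; s/("red",0,6)/("red",0,4)/; s/(hi,255,255)); /(hi,255,255)); print(n,m.sum()\/\/255,im["color"][217,260],im["color"][268,259]);/' d.py; sed -i 's/m\[:,:200\]=0/m[:,:230]=0/;s/m\[:,330:\]=0/m[:,290:]=0/' d.py; python3 d.py
```

```text
blue 326 [63 79 56] [ 59  60 143]
blue [255 174  18  13 205] back top edge [ 489.9 -137.3  146. ]
  width 13.332344809974746
green 152 [63 79 56] [ 59  60 143]
green [254 219  16  11 152] back top edge [ 521.2 -151.1  146. ]
  width 12.313363899771218
red 116 [63 79 56] [ 59  60 143]
red [252 265  16   9 116] back top edge [ 555.9 -166.4  146. ]
  width 12.817094120597593
tip [ 446.92694871 -119.46499797  110.        ]
yaw -23.29855904678931 -23.791973038762595
[np.float64(54.97991023365542), np.float64(87.75225176481437), np.float64(124.00187157239704)]
tab centre [ 485.5 -135.4  144.5] (array([16.3,  0.4,  1.6]), array([ 0.001, -0.   ,  0.003]))
tab centre [ 516.8 -149.2  144.5] (array([-17.9,  -1.1,   1.6]), array([ 0.001, -0.   ,  0.003]))
tab centre [ 551.5 -164.5  144.5] (array([-55.7,  -2.8,   1.6]), array([ 0.001, -0.   ,  0.003]))
```

>>> jog_arm --increments '[{"tx": 16,"ty": 0.5,"tz": 10,"wx": 0,"wy": 0,"wz": 0.026,"gripper": 1},{"tx": 16,"ty": 0.5,"tz": 35,"wx": 0,"wy": 0,"wz": 0.026,"gripper": 0.6},{"tx": 16,"ty": 0.5,"tz": 60,"wx": 0,"wy": 0,"wz": 0.026,"gripper": 0.5},{"tx": 16,"ty": 0.5,"tz": 83,"wx": 0,"wy": 0,"wz": 0.026,"gripper": 0.4},{"tx": 16,"ty": 0.5,"tz": 83,"wx": 0,"wy": 0,"wz": 0.026,"gripper": 0.4}]' --grip_force 40

```text
time: 4.28
position: [0.4825, -0.1349, 0.1097]
tool_rot: [-0.62, -3.072, 0.0]
ft_force: [-1.2, 0.5, 0.4]
grip_width: 0.783
grip_force: 0.0
```

>>> jog_arm --increments '[{"tx": 0,"ty": 0,"tz": 0,"wx": 0,"wy": 0,"wz": 0,"gripper": 0},{"tx": 0,"ty": 0,"tz": 0,"wx": 0,"wy": 0,"wz": 0,"gripper": 0},{"tx": 0,"ty": 0,"tz": 0,"wx": 0,"wy": 0,"wz": 0,"gripper": 0},{"tx": 0,"ty": 0,"tz": 0,"wx": 0,"wy": 0,"wz": 0,"gripper": 0},{"tx": 0,"ty": 0,"tz": 0,"wx": 0,"wy": 0,"wz": 0,"gripper": 0}]'

```text
time: 4.7
position: [0.4864, -0.1374, 0.1147]
tool_rot: [0.625, 3.077, 0.001]
ft_force: [0.1, -0.5, -0.1]
grip_width: 0.402
grip_force: 0.0
```

>>> jog_arm --increments '[{"tx": 0,"ty": 1.5,"tz": 0,"wx": 0,"wy": 0,"wz": 0,"gripper": 0},{"tx": 0,"ty": 1.5,"tz": 0,"wx": 0,"wy": 0,"wz": 0,"gripper": 0},{"tx": 0,"ty": 1.5,"tz": 0,"wx": 0,"wy": 0,"wz": 0,"gripper": 0},{"tx": 0,"ty": 1.5,"tz": 0,"wx": 0,"wy": 0,"wz": 0,"gripper": 0},{"tx": 0,"ty": 1.5,"tz": 0,"wx": 0,"wy": 0,"wz": 0,"gripper": 0}]'

```text
time: 5.12
position: [0.4863, -0.136, 0.1137]
tool_rot: [0.625, 3.078, 0.0]
ft_force: [-0.2, 0.6, 1.2]
grip_width: 0.157
grip_force: 40.0
```

```bash
python3 c.py w2
```

```text
5.1167 [ 486.3 -136.   113.7] [6.25433242e-01 3.07845855e+00 2.21444457e-04] [-0.21561003  0.56714891  1.16404974]
store_hook [([220, 149, 284, 229], 0.68)]
spare_hook [([24, 272, 54, 303], 0.82)]
stop_pad []
front_weight_centre [([233, 181, 276, 234], 0.82), ([239, 281, 270, 288], 0.43)]
middle_weight_centre [([239, 266, 268, 291], 0.87)]
brass_weight_centre [([262, 280, 270, 292], 0.63)]
```

View pics/w2.png

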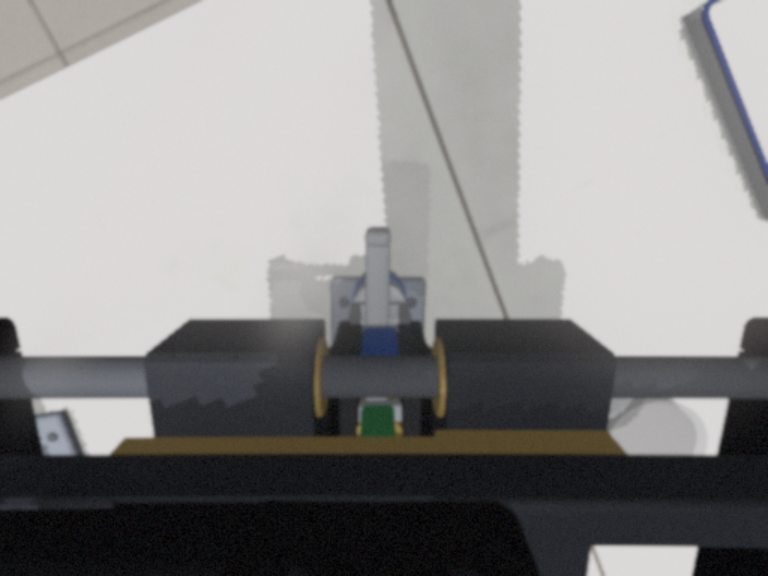

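The blue tab is gripped (width 13.7 mm), with the bar centred through the eye and its tip at (377,232). Next: lift 14 mm and slide out.

>>> jog_arm --increments '[{"tx": 0,"ty": 0,"tz": -8,"wx": 0,"wy": 0,"wz": 0,"gripper": 0},{"tx": 0,"ty": 0,"tz": -14.5,"wx": 0,"wy": 0,"wz": 0,"gripper": 0},{"tx": 0,"ty": 0,"tz": -14.5,"wx": 0,"wy": 0,"wz": 0,"gripper": 0},{"tx": 8,"ty": 0,"tz": -14.5,"wx": 0,"wy": 0,"wz": 0,"gripper": 0},{"tx": 16,"ty": 0,"tz": -14.5,"wx": 0,"wy": 0,"wz": 0,"gripper": 0}]'

```text
time: 5.88
position: [0.4707, -0.1296, 0.1278]
tool_rot: [-0.626, -3.078, 0.001]
ft_force: [0.6, 0.2, -1.8]
grip_width: 0.155
grip_force: 40.0
```

>>> jog_arm --increments '[{"tx": 10,"ty": 0,"tz": 0,"wx": 0,"wy": 0,"wz": 0,"gripper": 0},{"tx": 20,"ty": 0,"tz": 0,"wx": 0,"wy": 0,"wz": 0,"gripper": 0},{"tx": 30,"ty": 0,"tz": 0,"wx": 0,"wy": 0,"wz": 0,"gripper": 0},{"tx": 40,"ty": 0,"tz": 0,"wx": 0,"wy": 0,"wz": 0,"gripper": 0},{"tx": 48,"ty": 0,"tz": 0,"wx": 0,"wy": 0,"wz": 0,"gripper": 0}]'

```text
time: 6.3
position: [0.4254, -0.1103, 0.1275]
tool_rot: [-0.625, -3.077, -0.001]
ft_force: [-0.2, 0.0, -1.2]
grip_width: 0.152
grip_force: 40.0
```

```bash
python3 c.py w3
```

```text
6.3 [ 425.4 -110.3  127.5] [-6.24601233e-01 -3.07749080e+00 -7.37296962e-04] [-0.1578995   0.01860169 -1.20632113]
store_hook [([237, 268, 267, 292], 0.7)]
spare_hook []
stop_pad []
front_weight_centre [([395, 365, 440, 378], 0.69), ([231, 178, 275, 234], 0.59)]
middle_weight_centre [([240, 279, 268, 292], 0.64)]
brass_weight_centre [([232, 178, 273, 238], 0.52), ([241, 267, 267, 293], 0.42)]
```

View pics/w3.png

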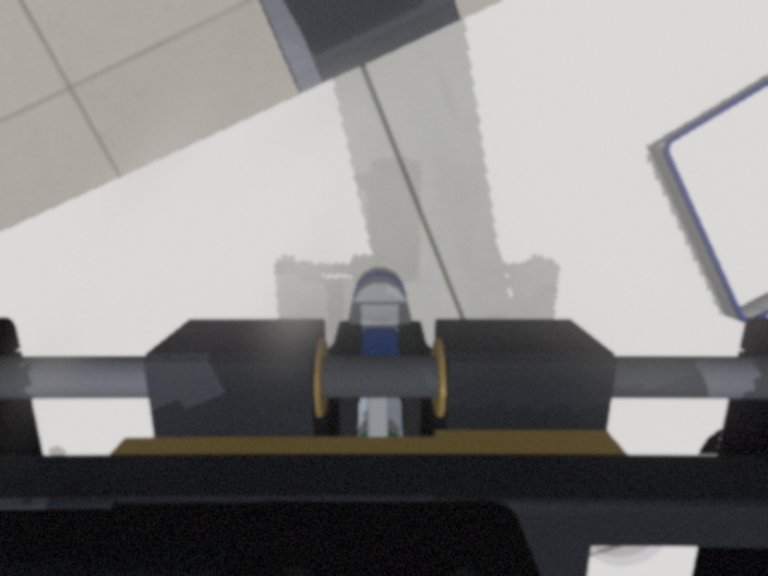

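The bar tip has left the eye: only blue is under the gripper, with green behind it at (378,432). Now raise the weight and hover over the spare hook to look.

>>> jog_arm --increments '[{"tx": 0,"ty": -10,"tz": -35,"wx": 0,"wy": 0,"wz": 0,"gripper": 0},{"tx": -8,"ty": -30,"tz": -70,"wx": 0,"wy": 0,"wz": 0,"gripper": 0},{"tx": -30,"ty": -56,"tz": -88,"wx": 0,"wy": 0,"wz": 0,"gripper": 0},{"tx": -57,"ty": -83,"tz": -88,"wx": 0,"wy": 0,"wz": 0,"gripper": 0},{"tx": -85,"ty": -110,"tz": -88,"wx": 0,"wy": 0,"wz": 0,"gripper": 0}]'

```text
time: 7.07
position: [0.4644, -0.2471, 0.2183]
tool_rot: [0.622, 3.074, 0.001]
ft_force: [0.3, -0.3, -2.8]
grip_width: 0.16
grip_force: 40.0
```

>>> jog_arm --increments '[{"tx": -29,"ty": -25,"tz": 0,"wx": 0,"wy": 0,"wz": -0.04,"gripper": 0},{"tx": -58,"ty": -50,"tz": 0,"wx": 0,"wy": 0,"wz": -0.08,"gripper": 0},{"tx": -90,"ty": -78,"tz": 0,"wx": 0,"wy": 0,"wz": -0.13,"gripper": 0},{"tx": -120,"ty": -103,"tz": 0,"wx": 0,"wy": 0,"wz": -0.17,"gripper": 0},{"tx": -145,"ty": -123,"tz": 0,"wx": 0,"wy": 0,"wz": -0.17,"gripper": 0}]'

```text
time: 7.48
position: [0.5492, -0.418, 0.2146]
tool_rot: [-0.359, -3.119, 0.003]
ft_force: [0.5, 1.4, -1.0]
grip_width: 0.155
grip_force: 40.0
```

```bash
python3 c.py w4
```

```text
7.4833 [ 549.2 -418.   214.6] [-3.58730866e-01 -3.11935731e+00  2.56496867e-03] [ 0.54167675  1.3742039  -0.99753776]
store_hook [([417, 54, 512, 173], 0.67)]
spare_hook [([230, 53, 283, 211], 0.98)]
stop_pad [([240, 167, 276, 178], 0.54)]
front_weight_centre [([234, 177, 274, 235], 0.61)]
middle_weight_centre [([473, 73, 512, 103], 0.59)]
brass_weight_centre [([462, 107, 512, 136], 0.79)]
```

View pics/w4.png

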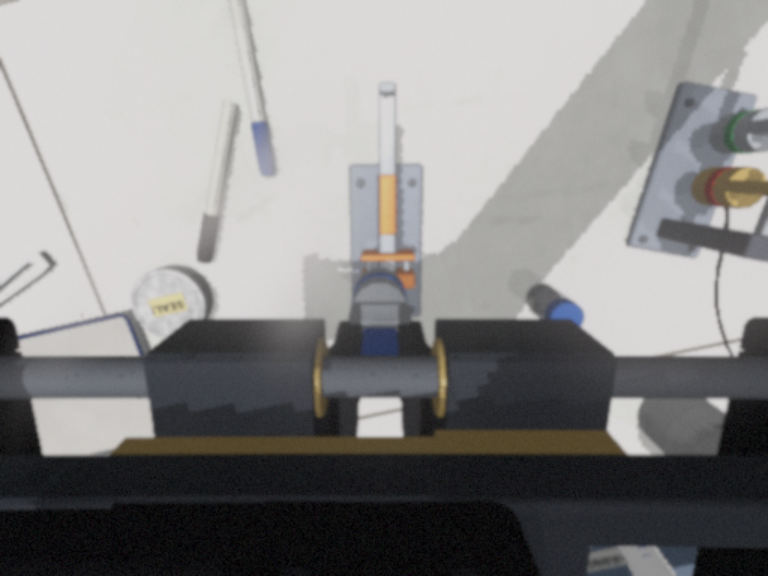

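The spare hook runs vertically: tip (388,88), strip from 175 to about 235 at column 388, and the stop pad's front top edge at (388,251).

```bash
python3 - <<'E'
from h import *
im=np.load("w4.npy",allow_pickle=True).item()
a=lambda u,v,z:atz(im,(u/1.5,v/1.5),z)*1000
tip=a(388,84,.110); sf=a(388,175,.106); sb=a(388,235,.106); st=a(388,251,.108)
d=sb-tip; yaw=np.degrees(np.arctan2(d[1],d[0])); hx=d/np.linalg.norm(d);hx[2]=0
print(tip,yaw,[(q-tip)@hx for q in (sf,sb,st)], np.linalg.norm(a(351,200,.01)-a(422,200,.01)))
f=tip-25*hx; print("front pt",f,tgt((f[0],f[1],214),yaw)); print(tgt((st[0],st[1],214),yaw))
E
```

```text
[ 440.68355186 -387.70579372  110.        ] -12.78987286596023 [np.float64(49.03476883144053), np.float64(84.72209622927386), np.float64(94.29340248885892)] 57.80671962509446
front pt [ 416.33090618 -382.17753474  110.        ] (array([135.9,   0.8,   2.2]), array([ 0.001,  0.   , -0.006]))
(array([16.5,  1.5,  2.3]), array([ 0.001,  0.   , -0.006]))
```

>>> jog_arm --increments '[{"tx": 35,"ty": 0,"tz": 0,"wx": 0,"wy": 0,"wz": 0,"gripper": 0},{"tx": 70,"ty": 0.5,"tz": 0,"wx": 0,"wy": 0,"wz": -0.006,"gripper": 0},{"tx": 105,"ty": 1,"tz": 0,"wx": 0,"wy": 0,"wz": -0.006,"gripper": 0},{"tx": 137,"ty": 1,"tz": 0,"wx": 0,"wy": 0,"wz": -0.006,"gripper": 0},{"tx": 137,"ty": 1,"tz": 25,"wx": 0,"wy": 0,"wz": -0.006,"gripper": 0}]'

```text
time: 8.25
position: [0.4109, -0.3843, 0.1963]
tool_rot: [0.357, 3.112, 0.002]
ft_force: [-0.5, -1.0, -1.2]
grip_width: 0.157
grip_force: 40.0
```

>>> jog_arm --increments '[{"tx": 0,"ty": 0,"tz": 30,"wx": 0,"wy": 0,"wz": 0,"gripper": 0},{"tx": 0,"ty": 0,"tz": 55,"wx": 0,"wy": 0,"wz": 0,"gripper": 0},{"tx": 0,"ty": 0,"tz": 60,"wx": 0,"wy": 0,"wz": 0,"gripper": 0},{"tx": 0,"ty": 0,"tz": 60,"wx": 0,"wy": 0,"wz": 0,"gripper": 0},{"tx": 0,"ty": 0,"tz": 60,"wx": 0,"wy": 0,"wz": 0,"gripper": 0}]'

```text
time: 8.67
position: [0.4157, -0.3828, 0.1324]
tool_rot: [0.351, 3.12, -0.0]
ft_force: [1.1, 0.2, -0.9]
grip_width: 0.156
grip_force: 40.0
```

```bash
python3 - <<'E'
from h import *
s=ctrl.get_state(); print(np.round(s["position"]*1000,1),s["ft_force"],tgt((416.3,-382.2,127.3),-12.8))
E
```

```text
[ 415.7 -382.8  132.4] [ 1.10314297  0.2463195  -0.94918586] (array([-0.4,  0.7,  5.1]), array([-0.   ,  0.002, -0.   ]))
```

>>> jog_arm --increments '[{"tx": 0,"ty": 0.7,"tz": 5,"wx": 0,"wy": 0,"wz": 0,"gripper": 0},{"tx": 0,"ty": 0.7,"tz": 5,"wx": 0,"wy": 0,"wz": 0,"gripper": 0},{"tx": -8,"ty": 0.7,"tz": 5,"wx": 0,"wy": 0,"wz": 0,"gripper": 0},{"tx": -16,"ty": 0.7,"tz": 5,"wx": 0,"wy": 0,"wz": 0,"gripper": 0},{"tx": -24,"ty": 0.7,"tz": 5,"wx": 0,"wy": 0,"wz": 0,"gripper": 0}]'

```text
time: 9.08
position: [0.4401, -0.3879, 0.1266]
tool_rot: [0.351, 3.121, -0.001]
ft_force: [0.2, -0.8, -1.8]
grip_width: 0.155
grip_force: 40.0
```

>>> jog_arm --increments '[{"tx": -8,"ty": 0,"tz": 0,"wx": 0,"wy": 0,"wz": 0,"gripper": 0},{"tx": -16,"ty": 0,"tz": 0,"wx": 0,"wy": 0,"wz": 0,"gripper": 0},{"tx": -24,"ty": 0,"tz": 0,"wx": 0,"wy": 0,"wz": 0,"gripper": 0},{"tx": -24,"ty": 0,"tz": 0,"wx": 0,"wy": 0,"wz": 0,"gripper": 0},{"tx": -24,"ty": 0,"tz": 0,"wx": 0,"wy": 0,"wz": 0,"gripper": 0}]'

```text
time: 9.5
position: [0.4622, -0.393, 0.1257]
tool_rot: [-0.351, -3.121, 0.0]
ft_force: [0.2, 0.5, -1.6]
grip_width: 0.154
grip_force: 40.0
```

```bash
cat > e.py <<'E'
from h import *
a=np.radians(-12.8);hx=np.array([np.cos(a),np.sin(a)]);hy=np.array([-hx[1],hx[0]])
o=np.array([440.7,-387.7])+153*hx
s=ctrl.get_state();p=s["position"]*1000;f=s["ft_force"]
print(s["time"],"hook x,y",(p[:2]-o)@hx,(p[:2]-o)@hy,"z",p[2],"F x,y,z",f[:2]@hx,f[:2]@hy,f[2],"M",s["torque"],tgt((p[0],p[1],p[2]),-12.8)[1])
E
python3 e.py
```

```text
9.5 hook x,y -130.8448181121494 -0.37519874371179457 z 125.70890074828775 F x,y,z 0.08117968544449748 0.4822695808372793 -1.6097256638869912 M [ 0.03696739  0.00294299 -0.01690619] [-0.    -0.001 -0.001]
```

>>> jog_arm --increments '[{"tx": -10,"ty": 0,"tz": 0,"wx": 0,"wy": 0,"wz": 0,"gripper": 0},{"tx": -22,"ty": 0,"tz": 1,"wx": 0,"wy": 0,"wz": 0,"gripper": 0},{"tx": -34,"ty": 0,"tz": 2,"wx": 0,"wy": 0,"wz": 0,"gripper": 0},{"tx": -46,"ty": 0,"tz": 2,"wx": 0,"wy": 0,"wz": 0,"gripper": 0},{"tx": -54,"ty": 0,"tz": 2,"wx": 0,"wy": 0,"wz": 0,"gripper": 0}]'

```text
time: 9.92
position: [0.5161, -0.4049, 0.1239]
tool_rot: [0.351, 3.121, 0.0]
ft_force: [0.1, 0.1, -2.0]
grip_width: 0.162
grip_force: 40.0
```

>>> jog_arm --increments '[{"tx": -2,"ty": 0,"tz": 0,"wx": 0,"wy": 0,"wz": 0,"gripper": 0},{"tx": -3,"ty": 0,"tz": 0,"wx": 0,"wy": 0,"wz": 0,"gripper": 0},{"tx": -4,"ty": 0,"tz": 0,"wx": 0,"wy": 0,"wz": 0,"gripper": 0},{"tx": -4,"ty": 0,"tz": 0,"wx": 0,"wy": 0,"wz": 0,"gripper": 0},{"tx": -4,"ty": 0,"tz": 0,"wx": 0,"wy": 0,"wz": 0,"gripper": 0}]'

```text
time: 10.33
position: [0.5179, -0.406, 0.1241]
tool_rot: [-0.353, -3.122, -0.0]
ft_force: [-0.4, 0.9, -1.0]
grip_width: 0.156
grip_force: 40.0
```

```bash
python3 e.py
```

```text
10.3333 hook x,y -73.65997848167581 -0.7095969324408113 z 124.14286331506676 F x,y,z -0.5531106789647972 0.8322725969266928 -1.0493522860745488 M [ 0.01097458  0.04142975 -0.01066517] [ 0.    -0.    -0.002]
```

>>> jog_arm --increments '[{"tx": -1.5,"ty": 0.3,"tz": 0,"wx": 0,"wy": 0,"wz": 0,"gripper": 0},{"tx": -3,"ty": 0.3,"tz": 0,"wx": 0,"wy": 0,"wz": 0,"gripper": 0},{"tx": -4.5,"ty": 0.5,"tz": 0,"wx": 0,"wy": 0,"wz": 0,"gripper": 0},{"tx": -5.5,"ty": 0.5,"tz": 0,"wx": 0,"wy": 0,"wz": 0,"gripper": 0},{"tx": -5.5,"ty": 0.5,"tz": 0,"wx": 0,"wy": 0,"wz": 0,"gripper": 0}]'

```text
time: 10.75
position: [0.5243, -0.4065, 0.124]
tool_rot: [0.352, 3.122, 0.0]
ft_force: [0.3, 0.3, -1.6]
grip_width: 0.156
grip_force: 40.0
```

>>> jog_arm --increments '[{"tx": -0.7,"ty": 0,"tz": 0,"wx": 0,"wy": 0,"wz": 0,"gripper": 0},{"tx": -1.4,"ty": 0,"tz": 0,"wx": 0,"wy": 0,"wz": 0,"gripper": 0},{"tx": -2,"ty": 0,"tz": 0,"wx": 0,"wy": 0,"wz": 0,"gripper": 0},{"tx": -2,"ty": 0,"tz": 0,"wx": 0,"wy": 0,"wz": 0,"gripper": 0},{"tx": -2,"ty": 0,"tz": 0,"wx": 0,"wy": 0,"wz": 0,"gripper": 0}]'

```text
time: 11.17
position: [0.5259, -0.407, 0.124]
tool_rot: [-0.352, -3.122, -0.0]
ft_force: [-0.1, 0.6, -1.7]
grip_width: 0.157
grip_force: 40.0
```

```bash
python3 e.py
```

```text
11.1667 hook x,y -65.59637178293241 0.02490880504162705 z 124.01941716837852 F x,y,z -0.18463758173848296 0.5561250413385967 -1.6927341103132798 M [ 0.06224169  0.02149692 -0.06125177] [ 0.    -0.    -0.001]
```

>>> jog_arm --increments '[{"tx": -0.7,"ty": 0,"tz": 0,"wx": 0,"wy": 0,"wz": 0,"gripper": 0},{"tx": -1.4,"ty": 0,"tz": 0,"wx": 0,"wy": 0,"wz": 0,"gripper": 0},{"tx": -1.8,"ty": 0,"tz": 0,"wx": 0,"wy": 0,"wz": 0,"gripper": 0},{"tx": -1.8,"ty": 0,"tz": 0,"wx": 0,"wy": 0,"wz": 0,"gripper": 0},{"tx": -1.8,"ty": 0,"tz": 0,"wx": 0,"wy": 0,"wz": 0,"gripper": 0}]'

```text
time: 11.58
position: [0.5277, -0.4074, 0.124]
tool_rot: [0.352, 3.122, 0.0]
ft_force: [-0.4, -0.0, -1.5]
grip_width: 0.153
grip_force: 40.0
```

>>> jog_arm --increments '[{"tx": -0.7,"ty": 0,"tz": 0,"wx": 0,"wy": 0,"wz": 0,"gripper": 0},{"tx": -1.3,"ty": 0,"tz": 0,"wx": 0,"wy": 0,"wz": 0,"gripper": 0},{"tx": -1.3,"ty": 0,"tz": 0,"wx": 0,"wy": 0,"wz": 0,"gripper": 0},{"tx": -1.3,"ty": 0,"tz": 0,"wx": 0,"wy": 0,"wz": 0,"gripper": 0},{"tx": -1.3,"ty": 0,"tz": 0,"wx": 0,"wy": 0,"wz": 0,"gripper": 0}]'

```text
time: 12.0
position: [0.5289, -0.4077, 0.1241]
tool_rot: [0.352, 3.122, 0.0]
ft_force: [-0.4, -0.3, -1.6]
grip_width: 0.151
grip_force: 40.0
```

>>> jog_arm --increments '[{"tx": -0.7,"ty": 0,"tz": 0,"wx": 0,"wy": 0,"wz": 0,"gripper": 0},{"tx": -1.3,"ty": 0,"tz": 0,"wx": 0,"wy": 0,"wz": 0,"gripper": 0},{"tx": -1.3,"ty": 0,"tz": 0,"wx": 0,"wy": 0,"wz": 0,"gripper": 0},{"tx": -1.3,"ty": 0,"tz": 0,"wx": 0,"wy": 0,"wz": 0,"gripper": 0},{"tx": -1.3,"ty": 0,"tz": 0,"wx": 0,"wy": 0,"wz": 0,"gripper": 0}]'

```text
time: 12.42
position: [0.5302, -0.408, 0.124]
tool_rot: [0.352, 3.122, 0.0]
ft_force: [0.1, -0.4, -1.3]
grip_width: 0.158
grip_force: 40.0
```

>>> jog_arm --increments '[{"tx": -0.7,"ty": 0,"tz": 0,"wx": 0,"wy": 0,"wz": 0,"gripper": 0},{"tx": -1.3,"ty": 0,"tz": 0,"wx": 0,"wy": 0,"wz": 0,"gripper": 0},{"tx": -1.3,"ty": 0,"tz": 0,"wx": 0,"wy": 0,"wz": 0,"gripper": 0},{"tx": -1.3,"ty": 0,"tz": 0,"wx": 0,"wy": 0,"wz": 0,"gripper": 0},{"tx": -1.3,"ty": 0,"tz": 0,"wx": 0,"wy": 0,"wz": 0,"gripper": 0}]'

```text
time: 12.83
position: [0.5312, -0.4083, 0.124]
tool_rot: [-0.352, -3.121, -0.0]
ft_force: [-1.2, -0.7, -0.2]
grip_width: 0.155
grip_force: 40.0
```

>>> jog_arm --increments '[{"tx": -0.4,"ty": 0,"tz": 0,"wx": 0,"wy": 0,"wz": 0,"gripper": 0},{"tx": -0.8,"ty": 0,"tz": 0,"wx": 0,"wy": 0,"wz": 0,"gripper": 0},{"tx": -0.8,"ty": 0,"tz": 0,"wx": 0,"wy": 0,"wz": 0,"gripper": 0},{"tx": -0.8,"ty": 0,"tz": 0,"wx": 0,"wy": 0,"wz": 0,"gripper": 0},{"tx": -0.8,"ty": 0,"tz": 0,"wx": 0,"wy": 0,"wz": 0,"gripper": 0}]'

```text
time: 13.25
position: [0.5318, -0.4085, 0.124]
tool_rot: [-0.353, -3.121, -0.0]
ft_force: [-2.8, 0.8, 0.1]
grip_width: 0.155
grip_force: 40.0
```

>>> jog_arm --increments '[{"tx": -0.4,"ty": 0,"tz": 0,"wx": 0,"wy": 0,"wz": 0,"gripper": 0},{"tx": -0.8,"ty": 0,"tz": 0,"wx": 0,"wy": 0,"wz": 0,"gripper": 0},{"tx": -0.8,"ty": 0,"tz": 0,"wx": 0,"wy": 0,"wz": 0,"gripper": 0},{"tx": -0.8,"ty": 0,"tz": 0,"wx": 0,"wy": 0,"wz": 0,"gripper": 0},{"tx": -0.8,"ty": 0,"tz": 0,"wx": 0,"wy": 0,"wz": 0,"gripper": 0}]'

```text
time: 13.67
position: [0.5326, -0.4087, 0.124]
tool_rot: [-0.353, -3.121, -0.001]
ft_force: [-4.2, 1.7, 0.1]
grip_width: 0.157
grip_force: 40.0
```

```bash
python3 e.py
```

```text
13.6667 hook x,y -58.78391250568201 -0.08766730348211833 z 123.95649198757403 F x,y,z -4.4405455274476 0.7028173899069144 0.08780337249172054 M [0.33063243 1.15626756 0.07384016] [ 0.    -0.001 -0.002]
```

Pressing at about 4.4 N (1.3 mm). Next, back off to the middle of the notch and lower.

>>> jog_arm --increments '[{"tx": 1.6,"ty": 0,"tz": 0,"wx": 0,"wy": 0,"wz": 0,"gripper": 0},{"tx": 3.2,"ty": 0,"tz": 0,"wx": 0,"wy": 0,"wz": 0,"gripper": 0},{"tx": 3.2,"ty": 0,"tz": 0,"wx": 0,"wy": 0,"wz": 0,"gripper": 0},{"tx": 3.2,"ty": 0,"tz": 2,"wx": 0,"wy": 0,"wz": 0,"gripper": 0},{"tx": 3.2,"ty": 0,"tz": 4,"wx": 0,"wy": 0,"wz": 0,"gripper": 0}]'

```text
time: 14.08
position: [0.5309, -0.4079, 0.1203]
tool_rot: [0.351, 3.12, -0.0]
ft_force: [0.1, -0.2, -1.6]
grip_width: 0.156
grip_force: 40.0
```

>>> jog_arm --increments '[{"tx": 0,"ty": 0,"tz": 1.5,"wx": 0,"wy": 0,"wz": 0,"gripper": 0},{"tx": 0,"ty": 0,"tz": 3,"wx": 0,"wy": 0,"wz": 0,"gripper": 0},{"tx": 0,"ty": 0,"tz": 4,"wx": 0,"wy": 0,"wz": 0,"gripper": 0},{"tx": 0,"ty": 0,"tz": 4,"wx": 0,"wy": 0,"wz": 0,"gripper": 0},{"tx": 0,"ty": 0,"tz": 4,"wx": 0,"wy": 0,"wz": 0,"gripper": 0}]'

```text
time: 14.5
position: [0.5305, -0.4079, 0.1165]
tool_rot: [0.352, 3.121, 0.0]
ft_force: [-0.0, 0.6, 2.0]
grip_width: 0.155
grip_force: 40.0
```

```bash
python3 e.py
```

```text
14.5 hook x,y -60.993805055132704 0.16906606762058635 z 116.5051148280686 F x,y,z -0.15686047835582118 0.5906072009581782 2.0173516466406505 M [ 0.25259602  0.00700646 -0.03267677] [ 0.     0.001 -0.001]
```

>>> jog_arm --increments '[{"tx": 0,"ty": 0,"tz": 0.5,"wx": 0,"wy": 0,"wz": 0,"gripper": 0},{"tx": 0,"ty": 0,"tz": 1,"wx": 0,"wy": 0,"wz": 0,"gripper": 0},{"tx": 0,"ty": 0,"tz": 1,"wx": 0,"wy": 0,"wz": 0,"gripper": 0},{"tx": 0,"ty": 0,"tz": 1,"wx": 0,"wy": 0,"wz": 0,"gripper": 0},{"tx": 0,"ty": 0,"tz": 1,"wx": 0,"wy": 0,"wz": 0,"gripper": 0}]'

```text
time: 14.92
position: [0.5295, -0.4079, 0.1144]
tool_rot: [-0.352, -3.121, -0.0]
ft_force: [0.0, -0.4, -1.5]
grip_width: 0.156
grip_force: 40.0
```

```bash
python3 e.py; python3 c.py w5; python3 -c "
import cv2
a=cv2.imread('pics/w5.png')[200:460,230:530]; cv2.imwrite('pics/w5c.png',cv2.resize(a,None,fx=2.2,fy=2.2,interpolation=cv2.INTER_CUBIC))"
```

```text
14.9167 hook x,y -61.91535259392486 0.02501296129421773 z 114.43010989616695 F x,y,z 0.1192638851046271 -0.42259120206445594 -1.5172382496705654 M [ 0.06165425 -0.02015006  0.00383126] [ 0.    -0.001 -0.002]
14.9167 [ 529.5 -407.9  114.4] [-3.52480925e-01 -3.12087640e+00 -3.37744600e-04] [ 0.02267565 -0.43851227 -1.51723825]
store_hook [([464, 76, 511, 211], 0.79)]
spare_hook [([217, 60, 288, 290], 0.79)]
stop_pad []
front_weight_centre [([236, 185, 277, 236], 0.55)]
middle_weight_centre []
brass_weight_centre []
```

View pics/w5c.png

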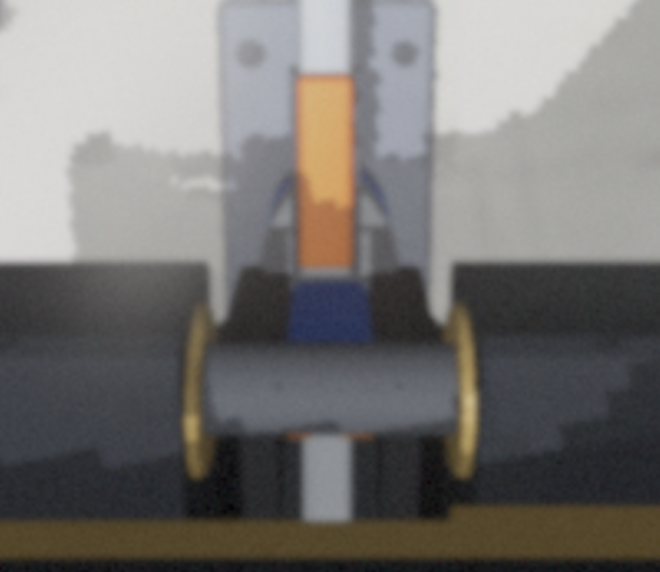

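The strip ends at (327,268), just in front of the blue tab, and the stop shows behind it, so the eye is in the notch and nearly down. Lower a little more and release.

>>> jog_arm --increments '[{"tx": 0,"ty": 0,"tz": 0.5,"wx": 0,"wy": 0,"wz": 0,"gripper": 0},{"tx": 0,"ty": 0,"tz": 1,"wx": 0,"wy": 0,"wz": 0,"gripper": 0},{"tx": 0,"ty": 0,"tz": 1.2,"wx": 0,"wy": 0,"wz": 0,"gripper": 0},{"tx": 0,"ty": 0,"tz": 1.2,"wx": 0,"wy": 0,"wz": 0,"gripper": 0},{"tx": 0,"ty": 0,"tz": 1.2,"wx": 0,"wy": 0,"wz": 0,"gripper": 0}]'

```text
time: 15.68
position: [0.5299, -0.408, 0.1139]
tool_rot: [0.352, 3.122, 0.0]
ft_force: [-0.4, 0.1, -1.9]
grip_width: 0.16
grip_force: 40.0
```

```bash
python3 e.py
```

```text
15.6833 hook x,y -61.488347864220955 0.0038879849770900752 z 113.89280902643284 F x,y,z -0.4403824088026071 -0.014899164949083152 -1.9432174811111589 M [ 0.04592592 -0.00110311 -0.02881446] [ 0.     0.    -0.001]
```

>>> jog_arm --increments '[{"tx": 0,"ty": 0,"tz": 0.5,"wx": 0,"wy": 0,"wz": 0,"gripper": 0},{"tx": 0,"ty": 0,"tz": 1,"wx": 0,"wy": 0,"wz": 0,"gripper": 0},{"tx": 0,"ty": 0,"tz": 1.2,"wx": 0,"wy": 0,"wz": 0,"gripper": 0},{"tx": 0,"ty": 0,"tz": 1.2,"wx": 0,"wy": 0,"wz": 0,"gripper": 0},{"tx": 0,"ty": 0,"tz": 1.2,"wx": 0,"wy": 0,"wz": 0,"gripper": 0}]'

```text
time: 16.1
position: [0.53, -0.408, 0.1138]
tool_rot: [0.352, 3.121, 0.001]
ft_force: [-2.3, 2.1, 5.1]
grip_width: 0.156
grip_force: 40.0
```

```bash
python3 e.py
```

```text
16.1 hook x,y -61.41613469129183 -0.01059406292515785 z 113.75387296948062 F x,y,z -2.734526397623944 1.5764446004379158 5.1190479782170275 M [0.50367962 0.48473731 0.03250961] [ 0.     0.001 -0.001]
```

>>> jog_arm --increments '[{"tx": 0,"ty": 0,"tz": -0.6,"wx": 0,"wy": 0,"wz": 0,"gripper": 0.6},{"tx": 0,"ty": 0,"tz": -0.6,"wx": 0,"wy": 0,"wz": 0,"gripper": 0.6},{"tx": 0,"ty": 0,"tz": -0.6,"wx": 0,"wy": 0,"wz": 0,"gripper": 0.6},{"tx": 0,"ty": 0,"tz": -0.6,"wx": 0,"wy": 0,"wz": 0,"gripper": 0.6},{"tx": 0,"ty": 0,"tz": -0.6,"wx": 0,"wy": 0,"wz": 0,"gripper": 0.6}]'

```text
time: 16.52
position: [0.5299, -0.408, 0.113]
tool_rot: [-0.352, -3.122, -0.0]
ft_force: [-0.6, -0.5, -0.2]
grip_width: 0.45
grip_force: 0.0
```

>>> jog_arm --increments '[{"tx": 0,"ty": 0,"tz": -0.6,"wx": 0,"wy": 0,"wz": 0,"gripper": 0.6},{"tx": 0,"ty": 0,"tz": -15,"wx": 0,"wy": 0,"wz": 0,"gripper": 0.6},{"tx": 0,"ty": 0,"tz": -40,"wx": 0,"wy": 0,"wz": 0,"gripper": 0.6},{"tx": 0,"ty": 0,"tz": -75,"wx": 0,"wy": 0,"wz": 0,"gripper": 0.6},{"tx": 0,"ty": 0,"tz": -90,"wx": 0,"wy": 0,"wz": 0,"gripper": 0.6}]'

```text
time: 16.93
position: [0.5309, -0.4095, 0.2087]
tool_rot: [0.352, 3.117, -0.005]
ft_force: [0.5, -0.9, 1.1]
grip_width: 0.597
grip_force: 0.0
```

```bash
python3 c.py w6; python3 e.py; python3 - <<'E'
from h import *
S=vision.get_image("side");C=vision.get_image("scene")
def top(im):
    h=cv2.cvtColor(im["color"],cv2.COLOR_BGR2HSV);m=cv2.inRange(h,(108,130,50),(125,255,255))
    k,l,st,c=cv2.connectedComponentsWithStats(m);return [(st[i].tolist()) for i in range(1,k) if st[i][4]>5 and st[i][0]>250 and st[i][1]>200]
print(top(S),top(C))
for x in (-.061,):
  a=np.radians(-12.8);hx=np.array([np.cos(a),np.sin(a)]);p=np.array([.4407,-.3877])+(.153+x)*hx
  for z in (.146,.152): print(z,proj(S,[*p,z]),proj(C,[*p,z]),tgt((516.8,-149.2,195),-23))
E
```

```text
16.9333 [ 530.9 -409.5  208.7] [ 0.35234658  3.11669402 -0.00464267] [ 0.53990279 -0.8873198   1.13839916]
store_hook [([414, 72, 512, 199], 0.66), ([229, 77, 276, 239], 0.48)]
spare_hook [([227, 79, 281, 239], 0.72), ([416, 72, 512, 195], 0.69)]
stop_pad [([236, 186, 269, 199], 0.68)]
front_weight_centre [([239, 164, 272, 203], 0.93), ([413, 73, 512, 198], 0.47)]
middle_weight_centre [([470, 91, 512, 122], 0.81)]
brass_weight_centre [([458, 128, 512, 158], 0.92)]
17.2833 hook x,y -62.127133884594535 0.54621348545111 z 201.9506808410624 F x,y,z -0.04581317026457871 0.49839375038317063 -0.709450983921116 M [ 0.04280894 -0.02549241 -0.07757353] [ 0.001 -0.002 -0.001]
[[322, 290, 6, 15, 58], [316, 317, 11, 5, 18], [295, 365, 18, 9, 83]] [[333, 229, 6, 6, 27], [350, 242, 5, 11, 35], [345, 266, 6, 2, 7], [349, 301, 8, 7, 27]]
0.146 [[326.27678583 290.73893042]] [[353.83768787 241.88851282]] (array([ 69.9, 248.9,   7.3]), array([ 0.001, -0.002,  0.177]))
0.152 [[326.56871291 289.10719143]] [[354.22813226 240.40190811]] (array([ 69.9, 248.9,   7.3]), array([ 0.001, -0.002,  0.177]))
```

View pics/w6.png

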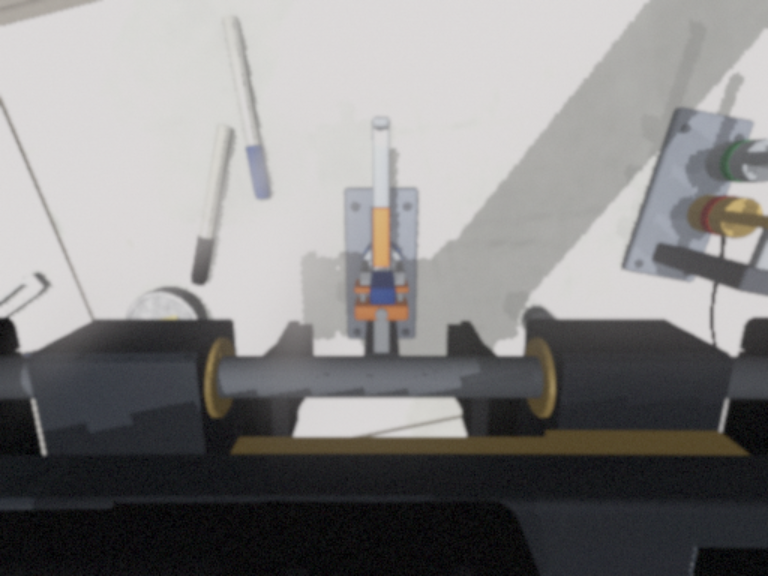

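Blue sits in the notch just before the stop, with its tab at (382,290) and the strip in front of it. Both overview cameras put its tab top at the height of a weight resting on the bar. Now for green.

>>> jog_arm --increments '[{"tx": 7,"ty": 25,"tz": 0,"wx": 0,"wy": 0,"wz": 0,"gripper": 0.6},{"tx": 14,"ty": 50,"tz": 0,"wx": 0,"wy": 0,"wz": 0,"gripper": 0.6},{"tx": 21,"ty": 75,"tz": 0,"wx": 0,"wy": 0,"wz": 0,"gripper": 0.6},{"tx": 28,"ty": 100,"tz": 0,"wx": 0,"wy": 0,"wz": 0,"gripper": 0.6},{"tx": 35,"ty": 124.5,"tz": 0,"wx": 0,"wy": 0,"wz": 0,"gripper": 0.6}]'

```text
time: 17.8
position: [0.523, -0.2773, 0.2024]
tool_rot: [-0.352, -3.12, -0.0]
ft_force: [0.2, -0.4, 0.3]
grip_width: 0.596
grip_force: 0.0
```

>>> jog_arm --increments '[{"tx": 9,"ty": 31,"tz": 0,"wx": 0,"wy": 0,"wz": 0.06,"gripper": 0.6},{"tx": 18,"ty": 62,"tz": 0,"wx": 0,"wy": 0,"wz": 0.12,"gripper": 0.6},{"tx": 27,"ty": 94,"tz": 0,"wx": 0,"wy": 0,"wz": 0.177,"gripper": 0.5},{"tx": 35,"ty": 124.5,"tz": 0,"wx": 0,"wy": 0,"wz": 0.177,"gripper": 0.5},{"tx": 35,"ty": 124.5,"tz": 0,"wx": 0,"wy": 0,"wz": 0.177,"gripper": 0.5}]'

```text
time: 18.22
position: [0.5175, -0.1413, 0.2023]
tool_rot: [-0.611, -3.079, -0.007]
ft_force: [0.7, 1.0, 0.7]
grip_width: 0.515
grip_force: 0.0
```

```bash
python3 - <<'E'
from h import *
im=vision.get_image("wrist"); cv2.imwrite("pics/w7.png",im["color"])
print(tgt((516.8,-149.2,114),-23),ctrl.get_state()["time"])
hsv=cv2.cvtColor(im["color"],cv2.COLOR_BGR2HSV)
for lo,hi in ((50,80),(0,4)):
  m=cv2.inRange(hsv,(lo,90,25),(hi,255,255)); k,l,st,c=cv2.connectedComponentsWithStats(m)
  for i in range(1,k):
    if st[i][4]>40:
      x,y,w,h,a=st[i]; print(st[i],atz(im,(x+w/2-.5,y+h-.5),.146)*1000)
E
```

```text
(array([-1.2, -4.3, 88.6]), array([ 0.002, -0.002,  0.007])) 18.2667
[236 202  14   9  92] [ 520.71388028 -150.77319755  146.        ]
[237 229  14   8  76] [ 541.06100311 -158.52657383  146.        ]
```

>>> jog_arm --increments '[{"tx": -1,"ty": -3,"tz": 0,"wx": 0,"wy": 0,"wz": 0,"gripper": 0.5},{"tx": -1,"ty": -3,"tz": 20,"wx": 0,"wy": 0,"wz": 0,"gripper": 0.45},{"tx": -1,"ty": -3,"tz": 50,"wx": 0,"wy": 0,"wz": 0,"gripper": 0.4},{"tx": -1,"ty": -3,"tz": 80,"wx": 0,"wy": 0,"wz": 0,"gripper": 0.4},{"tx": -1,"ty": -3,"tz": 88,"wx": 0,"wy": 0,"wz": 0,"gripper": 0.4}]'

```text
time: 18.68
position: [0.5135, -0.1544, 0.1111]
tool_rot: [-0.63, -3.071, 0.003]
ft_force: [-0.4, 0.1, 0.5]
grip_width: 0.403
grip_force: 0.0
```

```bash
python3 - <<'E'
from h import *
print(tgt((516.5,-149,114),-23))
E
```

```text
(array([-0.6,  6.1, -2.9]), array([-0.003, -0.006, -0.004]))
```

>>> jog_arm --increments '[{"tx": 0,"ty": 0,"tz": 0,"wx": 0,"wy": 0,"wz": 0,"gripper": 0.4},{"tx": 0,"ty": 0,"tz": 0,"wx": 0,"wy": 0,"wz": 0,"gripper": 0.4},{"tx": 0,"ty": 0,"tz": 0,"wx": 0,"wy": 0,"wz": 0,"gripper": 0.4},{"tx": 0,"ty": 0,"tz": 0,"wx": 0,"wy": 0,"wz": 0,"gripper": 0.4},{"tx": 0,"ty": 0,"tz": 0,"wx": 0,"wy": 0,"wz": 0,"gripper": 0.4}]'

```text
time: 19.1
position: [0.518, -0.1531, 0.1167]
tool_rot: [0.627, 3.076, 0.001]
ft_force: [-0.3, -0.2, 0.1]
grip_width: 0.398
grip_force: 0.0
```

```bash
python3 - <<'E'
from h import *
print(tgt((516.5,-149,114),-23))
E
```

```text
(array([3. , 3.2, 2.7]), array([ 0.001,  0.002, -0.   ]))
```

>>> jog_arm --increments '[{"tx": 2,"ty": 3,"tz": 2,"wx": 0,"wy": 0,"wz": 0,"gripper": 0.4},{"tx": 2,"ty": 3,"tz": 2,"wx": 0,"wy": 0,"wz": 0,"gripper": 0.3},{"tx": 2,"ty": 3,"tz": 2,"wx": 0,"wy": 0,"wz": 0,"gripper": 0},{"tx": 2,"ty": 3,"tz": 2,"wx": 0,"wy": 0,"wz": 0,"gripper": 0},{"tx": 2,"ty": 3,"tz": 2,"wx": 0,"wy": 0,"wz": 0,"gripper": 0}]'

```text
time: 19.52
position: [0.5163, -0.1492, 0.1133]
tool_rot: [0.627, 3.078, 0.0]
ft_force: [-0.3, -0.5, -0.2]
grip_width: 0.178
grip_force: 0.0
```

>>> jog_arm --increments '[{"tx": 0,"ty": 0,"tz": 0,"wx": 0,"wy": 0,"wz": 0,"gripper": 0},{"tx": 0,"ty": 0,"tz": 0,"wx": 0,"wy": 0,"wz": 0,"gripper": 0},{"tx": 0,"ty": 0,"tz": -5,"wx": 0,"wy": 0,"wz": 0,"gripper": 0},{"tx": 0,"ty": 0,"tz": -10,"wx": 0,"wy": 0,"wz": 0,"gripper": 0},{"tx": 0,"ty": 0,"tz": -14,"wx": 0,"wy": 0,"wz": 0,"gripper": 0}]'

```text
time: 19.93
position: [0.5163, -0.1493, 0.1278]
tool_rot: [0.627, 3.078, 0.0]
ft_force: [-0.1, -0.1, -1.6]
grip_width: 0.159
grip_force: 39.9
```

```bash
python3 - <<'E'
from h import *
p=np.array([516.5,-149]);s=ctrl.get_state();a=np.radians(-23);hx=np.array([np.cos(a),np.sin(a)])
print(s["time"],tgt((*(p-100*hx),128),-23),s["ft_force"])
E
```

```text
19.9333 (array([99.9,  0.3, -0.3]), array([ 0.,  0., -0.])) [-0.10050641 -0.05809937 -1.62428825]
```

>>> jog_arm --increments '[{"tx": 8,"ty": 0,"tz": 0,"wx": 0,"wy": 0,"wz": 0,"gripper": 0},{"tx": 18,"ty": 0,"tz": 0,"wx": 0,"wy": 0,"wz": 0,"gripper": 0},{"tx": 28,"ty": 0,"tz": 0,"wx": 0,"wy": 0,"wz": 0,"gripper": 0},{"tx": 38,"ty": 0,"tz": 0,"wx": 0,"wy": 0,"wz": 0,"gripper": 0},{"tx": 48,"ty": 0,"tz": 0,"wx": 0,"wy": 0,"wz": 0,"gripper": 0}]'

```text
time: 20.35
position: [0.471, -0.1301, 0.1271]
tool_rot: [-0.627, -3.078, -0.0]
ft_force: [0.1, -0.3, -1.0]
grip_width: 0.158
grip_force: 39.9
```

>>> jog_arm --increments '[{"tx": 10,"ty": 0,"tz": 0,"wx": 0,"wy": 0,"wz": 0,"gripper": 0},{"tx": 21,"ty": 0,"tz": 0,"wx": 0,"wy": 0,"wz": 0,"gripper": 0},{"tx": 32,"ty": 0,"tz": 0,"wx": 0,"wy": 0,"wz": 0,"gripper": 0},{"tx": 43,"ty": 0,"tz": 0,"wx": 0,"wy": 0,"wz": 0,"gripper": 0},{"tx": 52,"ty": 0,"tz": 0,"wx": 0,"wy": 0,"wz": 0,"gripper": 0}]'

```text
time: 20.77
position: [0.4229, -0.1096, 0.1271]
tool_rot: [-0.627, -3.078, -0.001]
ft_force: [-0.4, 0.9, -1.7]
grip_width: 0.155
grip_force: 39.9
```

>>> jog_arm --increments '[{"tx": 0,"ty": -2,"tz": -5,"wx": 0,"wy": 0,"wz": 0,"gripper": 0},{"tx": 0,"ty": -10,"tz": -35,"wx": 0,"wy": 0,"wz": 0,"gripper": 0},{"tx": 0,"ty": -25,"tz": -65,"wx": 0,"wy": 0,"wz": 0,"gripper": 0},{"tx": 0,"ty": -50,"tz": -75,"wx": 0,"wy": 0,"wz": 0,"gripper": 0},{"tx": 0,"ty": -75,"tz": -75,"wx": 0,"wy": 0,"wz": 0,"gripper": 0}]'

```text
time: 21.18
position: [0.3969, -0.1805, 0.2058]
tool_rot: [0.623, 3.072, 0.001]
ft_force: [1.1, -0.5, -1.9]
grip_width: 0.154
grip_force: 39.9
```

```bash
python3 - <<'E'
from h import *
s=ctrl.get_state(); print(s["time"],tgt((416.3,-382.2,200),-12.8),s["ft_force"],s["grip_width"])
E
```

```text
21.1833 (array([ -96.4, -178.2,    6. ]), array([ 0.001,  0.007, -0.177])) [ 1.12064401 -0.53071181 -1.87505689] 0.15397468233479694
```

Move to in front of the spare tip, then turn.

>>> jog_arm --increments '[{"tx": -19,"ty": -35,"tz": 0,"wx": 0,"wy": 0,"wz": -0.04,"gripper": 0},{"tx": -38,"ty": -70,"tz": 0,"wx": 0,"wy": 0,"wz": -0.08,"gripper": 0},{"tx": -58,"ty": -106,"tz": 0,"wx": 0,"wy": 0,"wz": -0.12,"gripper": 0},{"tx": -77,"ty": -142,"tz": 0,"wx": 0,"wy": 0,"wz": -0.177,"gripper": 0},{"tx": -96,"ty": -176,"tz": 0,"wx": 0,"wy": 0,"wz": -0.177,"gripper": 0}]'

```text
time: 21.6
position: [0.4149, -0.3762, 0.2034]
tool_rot: [0.345, 3.12, 0.001]
ft_force: [1.1, 0.6, -0.7]
grip_width: 0.155
grip_force: 39.9
```

>>> jog_arm --increments '[{"tx": 0,"ty": 0,"tz": 0,"wx": 0,"wy": 0,"wz": 0,"gripper": 0},{"tx": 0,"ty": 0,"tz": 25,"wx": 0,"wy": 0,"wz": 0,"gripper": 0},{"tx": 0,"ty": 0,"tz": 55,"wx": 0,"wy": 0,"wz": 0,"gripper": 0},{"tx": 0,"ty": 0,"tz": 70,"wx": 0,"wy": 0,"wz": 0,"gripper": 0},{"tx": 0,"ty": 0,"tz": 70,"wx": 0,"wy": 0,"wz": 0,"gripper": 0}]'

```text
time: 22.02
position: [0.4121, -0.3734, 0.1289]
tool_rot: [-0.352, -3.115, -0.003]
ft_force: [-0.3, 0.7, -1.0]
grip_width: 0.155
grip_force: 39.9
```

>>> jog_arm --increments '[{"tx": 0,"ty": 0,"tz": 0,"wx": 0,"wy": 0,"wz": 0,"gripper": 0},{"tx": 0,"ty": 0,"tz": 0,"wx": 0,"wy": 0,"wz": 0,"gripper": 0},{"tx": 0,"ty": 0,"tz": 0,"wx": 0,"wy": 0,"wz": 0,"gripper": 0},{"tx": 0,"ty": 0,"tz": 0,"wx": 0,"wy": 0,"wz": 0,"gripper": 0},{"tx": 0,"ty": 0,"tz": 0,"wx": 0,"wy": 0,"wz": 0,"gripper": 0}]'

```text
time: 22.43
position: [0.4147, -0.3755, 0.1333]
tool_rot: [0.352, 3.12, -0.0]
ft_force: [-0.5, 0.3, -2.6]
grip_width: 0.157
grip_force: 39.9
```

```bash
python3 e.py; python3 - <<'E'
from h import *
s=ctrl.get_state(); print(s["time"],tgt((416.3,-382.2,127.3),-12.8),s["ft_force"],s["grip_width"])
E
```

```text
22.4333 hook x,y -181.04983790369067 6.179124308245939 z 133.34457742405388 F x,y,z -0.5539013842080899 0.22155168192715652 -2.572622416982995 M [-0.01396856 -0.05522336  0.02807062] [-0.     0.002 -0.001]
22.4333 (array([-3. , -6.2,  6.1]), array([-0.   ,  0.002, -0.001])) [-0.49105213  0.338762   -2.57262242] 0.15699691693617956
```

>>> jog_arm --increments '[{"tx": -3,"ty": -6.2,"tz": 6,"wx": 0,"wy": 0,"wz": 0,"gripper": 0},{"tx": -3,"ty": -6.2,"tz": 6,"wx": 0,"wy": 0,"wz": 0,"gripper": 0},{"tx": -3,"ty": -6.2,"tz": 6,"wx": 0,"wy": 0,"wz": 0,"gripper": 0},{"tx": -3,"ty": -6.2,"tz": 6,"wx": 0,"wy": 0,"wz": 0,"gripper": 0},{"tx": -3,"ty": -6.2,"tz": 6,"wx": 0,"wy": 0,"wz": 0,"gripper": 0}]'

```text
time: 22.85
position: [0.4157, -0.3817, 0.1265]
tool_rot: [0.352, 3.121, 0.0]
ft_force: [-0.4, -1.2, -1.9]
grip_width: 0.157
grip_force: 39.9
```

```bash
python3 e.py
```

```text
22.85 hook x,y -178.70064425404186 0.2664985106773515 z 126.52144013630179 F x,y,z -0.16917246545381837 -1.2682247133025712 -1.8865815564597679 M [ 0.0195471  -0.03530821 -0.00167384] [ 0.     0.    -0.001]
```

>>> jog_arm --increments '[{"tx": -8,"ty": 0,"tz": 0,"wx": 0,"wy": 0,"wz": 0,"gripper": 0},{"tx": -17,"ty": 0,"tz": 0,"wx": 0,"wy": 0,"wz": 0,"gripper": 0},{"tx": -26,"ty": 0,"tz": 0,"wx": 0,"wy": 0,"wz": 0,"gripper": 0},{"tx": -35,"ty": 0,"tz": 0,"wx": 0,"wy": 0,"wz": 0,"gripper": 0},{"tx": -44,"ty": 0,"tz": 0,"wx": 0,"wy": 0,"wz": 0,"gripper": 0}]'

```text
time: 23.27
position: [0.4599, -0.3917, 0.1261]
tool_rot: [-0.351, -3.122, 0.0]
ft_force: [0.6, 0.0, -1.2]
grip_width: 0.155
grip_force: 39.9
```

>>> jog_arm --increments '[{"tx": -6,"ty": 0,"tz": 0,"wx": 0,"wy": 0,"wz": 0,"gripper": 0},{"tx": -10,"ty": 0,"tz": 0,"wx": 0,"wy": 0,"wz": 0,"gripper": 0},{"tx": -10,"ty": 0,"tz": 3,"wx": 0,"wy": 0,"wz": 0,"gripper": 0},{"tx": -10,"ty": 0,"tz": 8,"wx": 0,"wy": 0,"wz": 0,"gripper": 0},{"tx": -10,"ty": 0,"tz": 11,"wx": 0,"wy": 0,"wz": 0,"gripper": 0}]'

```text
time: 23.68
position: [0.4674, -0.3938, 0.1144]
tool_rot: [-0.353, -3.121, -0.001]
ft_force: [0.0, 0.1, -1.7]
grip_width: 0.161
grip_force: 39.9
```

```bash
python3 e.py
```

```text
23.6833 hook x,y -125.56351619130552 -0.035786201460435596 z 114.42162225138314 F x,y,z -0.030660153119158096 0.13531450786241642 -1.73083301738307 M [-0.00884386 -0.04243084  0.05407309] [ 0.    -0.001 -0.002]
```

Lower the last 1.2 mm, then release and rise.

>>> jog_arm --increments '[{"tx": 0,"ty": 0,"tz": 0.7,"wx": 0,"wy": 0,"wz": 0,"gripper": 0},{"tx": 0,"ty": 0,"tz": 1.2,"wx": 0,"wy": 0,"wz": 0,"gripper": 0},{"tx": 0,"ty": 0,"tz": 1.2,"wx": 0,"wy": 0,"wz": 0,"gripper": 0},{"tx": 0,"ty": 0,"tz": 1.2,"wx": 0,"wy": 0,"wz": 0,"gripper": 0},{"tx": 0,"ty": 0,"tz": 1.2,"wx": 0,"wy": 0,"wz": 0,"gripper": 0}]'

```text
time: 24.1
position: [0.4683, -0.394, 0.1143]
tool_rot: [0.352, 3.121, 0.0]
ft_force: [0.8, 0.3, -0.9]
grip_width: 0.155
grip_force: 39.9
```

>>> jog_arm --increments '[{"tx": 0,"ty": 0,"tz": 0,"wx": 0,"wy": 0,"wz": 0,"gripper": 0.6},{"tx": 0,"ty": 0,"tz": 0,"wx": 0,"wy": 0,"wz": 0,"gripper": 0.6},{"tx": 0,"ty": 0,"tz": 0,"wx": 0,"wy": 0,"wz": 0,"gripper": 0.6},{"tx": 0,"ty": 0,"tz": 0,"wx": 0,"wy": 0,"wz": 0,"gripper": 0.6},{"tx": 0,"ty": 0,"tz": 0,"wx": 0,"wy": 0,"wz": 0,"gripper": 0.6}]'

```text
time: 24.52
position: [0.4684, -0.394, 0.1142]
tool_rot: [0.352, 3.121, -0.0]
ft_force: [-0.0, -0.2, 0.0]
grip_width: 0.446
grip_force: 0.0
```

>>> jog_arm --increments '[{"tx": 0,"ty": 0,"tz": 0,"wx": 0,"wy": 0,"wz": 0,"gripper": 0.6},{"tx": 0,"ty": 0,"tz": -15,"wx": 0,"wy": 0,"wz": 0,"gripper": 0.6},{"tx": 0,"ty": 0,"tz": -40,"wx": 0,"wy": 0,"wz": 0,"gripper": 0.6},{"tx": 0,"ty": 0,"tz": -75,"wx": 0,"wy": 0,"wz": 0,"gripper": 0.6},{"tx": 0,"ty": 0,"tz": -90,"wx": 0,"wy": 0,"wz": 0,"gripper": 0.6}]'

```text
time: 24.93
position: [0.469, -0.3954, 0.2078]
tool_rot: [0.353, 3.118, -0.004]
ft_force: [0.5, -1.3, 0.6]
grip_width: 0.6
grip_force: 0.0
```

```bash
python3 - <<'E'
from h import *
s=ctrl.get_state(); print(s["time"],tgt((551.5,-164.5,200),-23),s["ft_force"],s["grip_width"])
im=vision.get_image("side"); a=im["color"][200:360,230:390]; cv2.imwrite("pics/s2.png",cv2.resize(a,None,fx=3.7,fy=3.7,interpolation=cv2.INTER_CUBIC))
E
```

```text
24.9333 (array([-28.8, 243.5,   7.5]), array([-0.002,  0.004,  0.176])) [ 0.53916354 -1.2985648   0.64752235] 0.5999096423956601
```

View pics/s2.png

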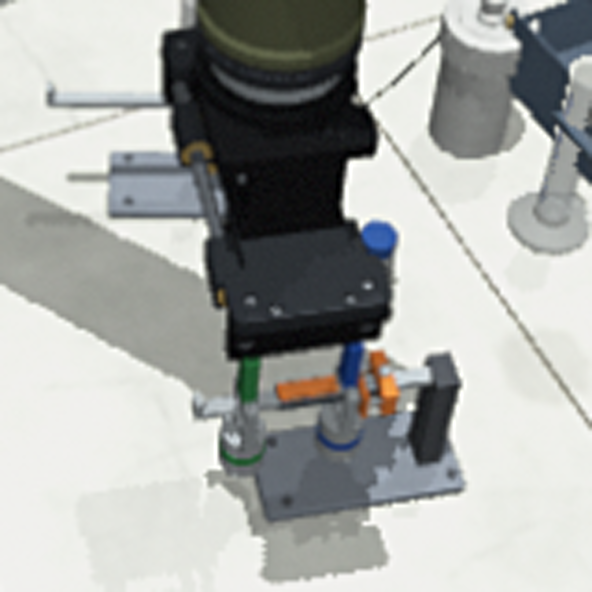

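Green hangs upright behind the tip (249,380) and blue upright before the stop (350,365). Now the brass weight.

>>> jog_arm --increments '[{"tx": -3,"ty": 25,"tz": 0,"wx": 0,"wy": 0,"wz": 0,"gripper": 0.6},{"tx": -6,"ty": 50,"tz": 0,"wx": 0,"wy": 0,"wz": 0,"gripper": 0.6},{"tx": -9,"ty": 75,"tz": 0,"wx": 0,"wy": 0,"wz": 0,"gripper": 0.6},{"tx": -12,"ty": 100,"tz": 0,"wx": 0,"wy": 0,"wz": 0,"gripper": 0.6},{"tx": -14,"ty": 124,"tz": 0,"wx": 0,"wy": 0,"wz": 0,"gripper": 0.6}]'

```text
time: 25.4
position: [0.5099, -0.2747, 0.2038]
tool_rot: [0.352, 3.122, 0.001]
ft_force: [-0.6, 0.1, 0.0]
grip_width: 0.596
grip_force: 0.0
```

>>> jog_arm --increments '[{"tx": -4,"ty": 31,"tz": 0,"wx": 0,"wy": 0,"wz": 0.06,"gripper": 0.6},{"tx": -8,"ty": 62,"tz": 0,"wx": 0,"wy": 0,"wz": 0.12,"gripper": 0.6},{"tx": -12,"ty": 94,"tz": 0,"wx": 0,"wy": 0,"wz": 0.177,"gripper": 0.5},{"tx": -15,"ty": 119,"tz": 0,"wx": 0,"wy": 0,"wz": 0.177,"gripper": 0.5},{"tx": -15,"ty": 119,"tz": 0,"wx": 0,"wy": 0,"wz": 0.177,"gripper": 0.5}]'

```text
time: 25.82
position: [0.5533, -0.1558, 0.2033]
tool_rot: [-0.612, -3.081, -0.005]
ft_force: [0.4, 0.6, 0.3]
grip_width: 0.516
grip_force: 0.0
```

>>> jog_arm --increments '[{"tx": 0,"ty": 0,"tz": 0,"wx": 0,"wy": 0,"wz": 0,"gripper": 0.4},{"tx": 0,"ty": 0,"tz": 0,"wx": 0,"wy": 0,"wz": 0,"gripper": 0.4},{"tx": 0,"ty": 0,"tz": 0,"wx": 0,"wy": 0,"wz": 0,"gripper": 0.4},{"tx": 0,"ty": 0,"tz": 0,"wx": 0,"wy": 0,"wz": 0,"gripper": 0.4},{"tx": 0,"ty": 0,"tz": 0,"wx": 0,"wy": 0,"wz": 0,"gripper": 0.4}]'

```text
time: 26.23
position: [0.5502, -0.1649, 0.2042]
tool_rot: [0.631, 3.077, 0.0]
ft_force: [-0.0, -0.6, -0.2]
grip_width: 0.41
grip_force: 0.0
```

```bash
python3 - <<'E'
from h import *
im=vision.get_image("wrist"); cv2.imwrite("pics/w8.png",im["color"])
print(tgt((551.5,-164.5,114),-23),ctrl.get_state()["time"])
hsv=cv2.cvtColor(im["color"],cv2.COLOR_BGR2HSV)
m=cv2.inRange(hsv,(0,90,25),(4,255,255)); k,l,st,c=cv2.connectedComponentsWithStats(m)
for i in range(1,k):
    if st[i][4]>30:
      x,y,w,h,a=st[i]; print(st[i],atz(im,(x+w/2-.5,y+h-.5),.146)*1000)
E
```

```text
(array([-1.1,  0.6, 90.1]), array([ 0.   ,  0.   , -0.002])) 26.2833
[246 194  17  16 177] [ 556.70111176 -166.37662136  146.        ]
```

>>> jog_arm --increments '[{"tx": -1.5,"ty": 0.7,"tz": 20,"wx": 0,"wy": 0,"wz": 0,"gripper": 0.4},{"tx": -1.5,"ty": 0.7,"tz": 45,"wx": 0,"wy": 0,"wz": 0,"gripper": 0.4},{"tx": -1.5,"ty": 0.7,"tz": 70,"wx": 0,"wy": 0,"wz": 0,"gripper": 0.4},{"tx": -1.5,"ty": 0.7,"tz": 88,"wx": 0,"wy": 0,"wz": 0,"gripper": 0.4},{"tx": -1.5,"ty": 0.7,"tz": 90,"wx": 0,"wy": 0,"wz": 0,"gripper": 0.4}]'

```text
time: 26.7
position: [0.5498, -0.163, 0.1107]
tool_rot: [-0.627, -3.072, 0.001]
ft_force: [-0.7, 1.1, -0.3]
grip_width: 0.401
grip_force: 0.0
```

>>> jog_arm --increments '[{"tx": 0,"ty": 0,"tz": 0,"wx": 0,"wy": 0,"wz": 0,"gripper": 0.4},{"tx": 0,"ty": 0,"tz": 0,"wx": 0,"wy": 0,"wz": 0,"gripper": 0.4},{"tx": 0,"ty": 0,"tz": 0,"wx": 0,"wy": 0,"wz": 0,"gripper": 0},{"tx": 0,"ty": 0,"tz": 0,"wx": 0,"wy": 0,"wz": 0,"gripper": 0},{"tx": 0,"ty": 0,"tz": 0,"wx": 0,"wy": 0,"wz": 0,"gripper": 0}]'

```text
time: 27.12
position: [0.5531, -0.1636, 0.1151]
tool_rot: [0.626, 3.077, 0.001]
ft_force: [0.6, -0.4, 0.7]
grip_width: 0.254
grip_force: 0.0
```

>>> jog_arm --increments '[{"tx": 0,"ty": 0,"tz": 0,"wx": 0,"wy": 0,"wz": 0,"gripper": 0},{"tx": 0,"ty": 0,"tz": 0,"wx": 0,"wy": 0,"wz": 0,"gripper": 0},{"tx": 0,"ty": 0,"tz": 0,"wx": 0,"wy": 0,"wz": 0,"gripper": 0},{"tx": 0,"ty": 0,"tz": 0,"wx": 0,"wy": 0,"wz": 0,"gripper": 0},{"tx": 0,"ty": 0,"tz": 0,"wx": 0,"wy": 0,"wz": 0,"gripper": 0}]'

```text
time: 27.53
position: [0.5527, -0.1637, 0.1147]
tool_rot: [0.627, 3.078, 0.0]
ft_force: [-0.7, 0.3, 5.8]
grip_width: 0.16
grip_force: 39.8
```

>>> jog_arm --increments '[{"tx": 0,"ty": 0,"tz": -5,"wx": 0,"wy": 0,"wz": 0,"gripper": 0},{"tx": 0,"ty": 0,"tz": -10,"wx": 0,"wy": 0,"wz": 0,"gripper": 0},{"tx": 0,"ty": 0,"tz": -13.5,"wx": 0,"wy": 0,"wz": 0,"gripper": 0},{"tx": 0,"ty": 0,"tz": -13.5,"wx": 0,"wy": 0,"wz": 0,"gripper": 0},{"tx": 0,"ty": 0,"tz": -13.5,"wx": 0,"wy": 0,"wz": 0,"gripper": 0}]'

```text
time: 27.95
position: [0.5524, -0.1633, 0.1276]
tool_rot: [0.626, 3.078, 0.0]
ft_force: [-0.6, -0.0, -2.0]
grip_width: 0.152
grip_force: 39.8
```

```bash
python3 - <<'E'
from h import *
s=ctrl.get_state(); print(np.round(s["position"]*1000,1),s["ft_force"],s["torque"],tgt((422.9,-109.6,128),-23))
E
```

```text
[ 552.4 -163.3  127.6] [-0.62415621 -0.03691026 -2.01423903] [ 0.04238002 -0.01447637 -0.03738044] (array([140.2,  -1.2,  -0.4]), array([ 0.,  0., -0.]))
```

>>> jog_arm --increments '[{"tx": 8,"ty": 0,"tz": 0,"wx": 0,"wy": 0,"wz": 0,"gripper": 0},{"tx": 18,"ty": 0,"tz": 0,"wx": 0,"wy": 0,"wz": 0,"gripper": 0},{"tx": 29,"ty": 0,"tz": 0,"wx": 0,"wy": 0,"wz": 0,"gripper": 0},{"tx": 40,"ty": -0.5,"tz": 0,"wx": 0,"wy": 0,"wz": 0,"gripper": 0},{"tx": 51,"ty": -0.5,"tz": 0,"wx": 0,"wy": 0,"wz": 0,"gripper": 0}]'

```text
time: 28.37
position: [0.5038, -0.1437, 0.127]
tool_rot: [-0.627, -3.077, 0.0]
ft_force: [0.7, -0.1, -1.6]
grip_width: 0.156
grip_force: 39.8
```

>>> jog_arm --increments '[{"tx": 11,"ty": 0,"tz": 0,"wx": 0,"wy": 0,"wz": 0,"gripper": 0},{"tx": 22,"ty": 0,"tz": 0,"wx": 0,"wy": 0,"wz": 0,"gripper": 0},{"tx": 33,"ty": 0,"tz": 0,"wx": 0,"wy": 0,"wz": 0,"gripper": 0},{"tx": 44,"ty": -0.5,"tz": 0,"wx": 0,"wy": 0,"wz": 0,"gripper": 0},{"tx": 54,"ty": -0.5,"tz": 0,"wx": 0,"wy": 0,"wz": 0,"gripper": 0}]'

```text
time: 28.78
position: [0.4537, -0.1229, 0.1269]
tool_rot: [-0.627, -3.077, -0.001]
ft_force: [0.4, -1.3, -2.0]
grip_width: 0.155
grip_force: 39.8
```

>>> jog_arm --increments '[{"tx": 10,"ty": 0,"tz": 0,"wx": 0,"wy": 0,"wz": 0,"gripper": 0},{"tx": 19,"ty": 0,"tz": 0,"wx": 0,"wy": 0,"wz": 0,"gripper": 0},{"tx": 28,"ty": 0,"tz": 0,"wx": 0,"wy": 0,"wz": 0,"gripper": 0},{"tx": 35,"ty": 0,"tz": 0,"wx": 0,"wy": 0,"wz": 0,"gripper": 0},{"tx": 35,"ty": 0,"tz": 0,"wx": 0,"wy": 0,"wz": 0,"gripper": 0}]'

```text
time: 29.2
position: [0.4212, -0.1087, 0.1268]
tool_rot: [-0.625, -3.077, -0.004]
ft_force: [0.6, 0.4, -1.8]
grip_width: 0.154
grip_force: 39.8
```

```bash
python3 - <<'E'
from h import *
s=ctrl.get_state(); print(s["time"],np.round(s["position"]*1000,1),s["ft_force"],tgt((462,175,150),-10))
E
```

```text
29.2 [ 421.2 -108.7  126.8] [ 0.6220189   0.39201699 -1.77024413] (array([ 73.2, 277.1, -22.5]), array([ 0.002, -0.002, -0.226]))
```

>>> jog_arm --increments '[{"tx": 0,"ty": 20,"tz": -5,"wx": 0,"wy": 0,"wz": 0,"gripper": 0},{"tx": 8,"ty": 47,"tz": -10,"wx": 0,"wy": 0,"wz": 0,"gripper": 0},{"tx": 16,"ty": 75,"tz": -10,"wx": 0,"wy": 0,"wz": 0,"gripper": 0},{"tx": 26,"ty": 107,"tz": -10,"wx": 0,"wy": 0,"wz": 0,"gripper": 0},{"tx": 36,"ty": 138,"tz": -10,"wx": 0,"wy": 0,"wz": 0,"gripper": 0}]'

```text
time: 29.62
position: [0.4441, 0.0327, 0.1375]
tool_rot: [0.628, 3.078, 0.001]
ft_force: [1.0, -0.6, -2.3]
grip_width: 0.16
grip_force: 39.8
```

>>> jog_arm --increments '[{"tx": 10,"ty": 35,"tz": 0,"wx": 0,"wy": 0,"wz": 0,"gripper": 0},{"tx": 20,"ty": 70,"tz": 0,"wx": 0,"wy": 0,"wz": 0,"gripper": 0},{"tx": 29,"ty": 104,"tz": 0,"wx": 0,"wy": 0,"wz": 0,"gripper": 0},{"tx": 37,"ty": 128,"tz": 0,"wx": 0,"wy": 0,"wz": 0,"gripper": 0},{"tx": 37,"ty": 139,"tz": 0,"wx": 0,"wy": 0,"wz": 0,"gripper": 0}]'

```text
time: 30.03
position: [0.4635, 0.1785, 0.137]
tool_rot: [-0.618, -3.08, -0.001]
ft_force: [0.1, -0.2, -2.0]
grip_width: 0.156
grip_force: 39.8
```

>>> jog_arm --increments '[{"tx": 0,"ty": 0,"tz": 0,"wx": 0,"wy": 0,"wz": 0,"gripper": 0},{"tx": 0,"ty": 0,"tz": 10,"wx": 0,"wy": 0,"wz": 0,"gripper": 0},{"tx": 0,"ty": 0,"tz": 20,"wx": 0,"wy": 0,"wz": 0,"gripper": 0},{"tx": 0,"ty": 0,"tz": 29,"wx": 0,"wy": 0,"wz": 0,"gripper": 0},{"tx": 0,"ty": 0,"tz": 29,"wx": 0,"wy": 0,"wz": 0,"gripper": 0}]'

```text
time: 30.45
position: [0.4625, 0.1714, 0.106]
tool_rot: [-0.63, -3.074, 0.005]
ft_force: [-0.5, -0.1, -2.6]
grip_width: 0.156
grip_force: 39.8
```

```bash
python3 - <<'E'
from h import *
s=ctrl.get_state(); print(s["time"],np.round(s["position"]*1000,1),s["ft_force"],tgt((462,175,84),-23))
for n in ("side","scene"):
    im=vision.get_image(n); print(n,vision.spot_in(n,"tray")[:1],vision.spot_in(n,"brass_weight_centre")[:1],proj(im,[s["position"]-[0,0,.025]]))
    if n=="side":
        cv2.imwrite("pics/s3.png",cv2.resize(im["color"][130:270,170:320],None,fx=4,fy=4,interpolation=cv2.INTER_CUBIC))
E
```

```text
30.45 [462.5 171.4 106. ] [-0.46035748 -0.07639537 -2.61937364] (array([ 1.8,  3.2, 22. ]), array([-0.004, -0.003, -0.003]))
side [{'bbox': [186.4, 157.4, 247.9, 210.4], 'conf': 0.66}] [{'bbox': [214.1, 163.4, 220.1, 181.8], 'conf': 0.42}] [[216.11073978 164.59800682]]
scene [{'bbox': [191.6, 180.6, 244.6, 219.5], 'conf': 0.64}] [{'bbox': [190.4, 179.0, 244.8, 221.1], 'conf': 0.23}] [[216.09885684 184.27249861]]
```

View pics/s3.png

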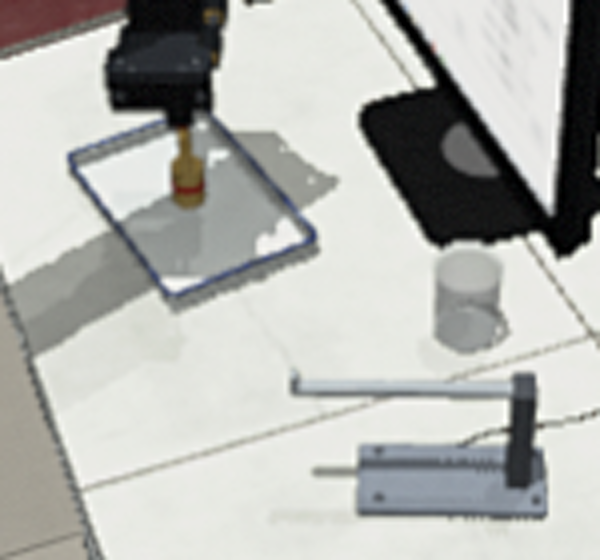

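The brass weight hangs upright over the middle of the tray (187,190). Lower it gently.

>>> jog_arm --increments '[{"tx": 0,"ty": 0,"tz": 4,"wx": 0,"wy": 0,"wz": 0,"gripper": 0},{"tx": 0,"ty": 0,"tz": 8,"wx": 0,"wy": 0,"wz": 0,"gripper": 0},{"tx": 0,"ty": 0,"tz": 12,"wx": 0,"wy": 0,"wz": 0,"gripper": 0},{"tx": 0,"ty": 0,"tz": 16,"wx": 0,"wy": 0,"wz": 0,"gripper": 0},{"tx": 0,"ty": 0,"tz": 19,"wx": 0,"wy": 0,"wz": 0,"gripper": 0}]'

```text
time: 31.17
position: [0.4639, 0.1738, 0.0889]
tool_rot: [-0.627, -3.078, 0.001]
ft_force: [0.2, -0.9, -1.8]
grip_width: 0.155
grip_force: 39.8
```

>>> jog_arm --increments '[{"tx": 0,"ty": 0,"tz": 0,"wx": 0,"wy": 0,"wz": 0,"gripper": 0},{"tx": 0,"ty": 0,"tz": 0,"wx": 0,"wy": 0,"wz": 0,"gripper": 0},{"tx": 0,"ty": 0,"tz": 0,"wx": 0,"wy": 0,"wz": 0,"gripper": 0},{"tx": 0,"ty": 0,"tz": 0,"wx": 0,"wy": 0,"wz": 0,"gripper": 0},{"tx": 0,"ty": 0,"tz": 0,"wx": 0,"wy": 0,"wz": 0,"gripper": 0}]'

```text
time: 31.58
position: [0.4644, 0.174, 0.0898]
tool_rot: [0.627, 3.078, 0.001]
ft_force: [-0.5, 0.4, -0.9]
grip_width: 0.155
grip_force: 39.8
```

Contact should come at about z 84; lower in small steps.

>>> jog_arm --increments '[{"tx": 0,"ty": 0,"tz": 1.5,"wx": 0,"wy": 0,"wz": 0,"gripper": 0},{"tx": 0,"ty": 0,"tz": 3,"wx": 0,"wy": 0,"wz": 0,"gripper": 0},{"tx": 0,"ty": 0,"tz": 4.5,"wx": 0,"wy": 0,"wz": 0,"gripper": 0},{"tx": 0,"ty": 0,"tz": 4.5,"wx": 0,"wy": 0,"wz": 0,"gripper": 0},{"tx": 0,"ty": 0,"tz": 4.5,"wx": 0,"wy": 0,"wz": 0,"gripper": 0}]'

```text
time: 32.0
position: [0.4642, 0.1738, 0.085]
tool_rot: [-0.627, -3.078, 0.0]
ft_force: [0.3, -1.0, -2.0]
grip_width: 0.153
grip_force: 39.8
```

>>> jog_arm --increments '[{"tx": 0,"ty": 0,"tz": 0.4,"wx": 0,"wy": 0,"wz": 0,"gripper": 0},{"tx": 0,"ty": 0,"tz": 0.8,"wx": 0,"wy": 0,"wz": 0,"gripper": 0},{"tx": 0,"ty": 0,"tz": 0.8,"wx": 0,"wy": 0,"wz": 0,"gripper": 0},{"tx": 0,"ty": 0,"tz": 0.8,"wx": 0,"wy": 0,"wz": 0,"gripper": 0},{"tx": 0,"ty": 0,"tz": 0.8,"wx": 0,"wy": 0,"wz": 0,"gripper": 0}]'

```text
time: 32.42
position: [0.4646, 0.1739, 0.0848]
tool_rot: [0.627, 3.078, 0.001]
ft_force: [-1.9, -1.2, 5.8]
grip_width: 0.16
grip_force: 39.8
```

Contact with the tray floor. Release, rise, check and hand in.

>>> jog_arm --increments '[{"tx": 0,"ty": 0,"tz": -0.4,"wx": 0,"wy": 0,"wz": 0,"gripper": 0},{"tx": 0,"ty": 0,"tz": -0.4,"wx": 0,"wy": 0,"wz": 0,"gripper": 0.6},{"tx": 0,"ty": 0,"tz": -0.4,"wx": 0,"wy": 0,"wz": 0,"gripper": 0.6},{"tx": 0,"ty": 0,"tz": -0.4,"wx": 0,"wy": 0,"wz": 0,"gripper": 0.6},{"tx": 0,"ty": 0,"tz": -0.4,"wx": 0,"wy": 0,"wz": 0,"gripper": 0.6}]'

```text
time: 32.83
position: [0.4642, 0.1739, 0.0845]
tool_rot: [0.627, 3.078, 0.0]
ft_force: [0.1, -0.7, -0.2]
grip_width: 0.373
grip_force: 0.0
```

>>> jog_arm --increments '[{"tx": 0,"ty": 0,"tz": 0,"wx": 0,"wy": 0,"wz": 0,"gripper": 0.6},{"tx": 0,"ty": 0,"tz": 0,"wx": 0,"wy": 0,"wz": 0,"gripper": 0.6},{"tx": 0,"ty": 0,"tz": -15,"wx": 0,"wy": 0,"wz": 0,"gripper": 0.6},{"tx": 0,"ty": 0,"tz": -45,"wx": 0,"wy": 0,"wz": 0,"gripper": 0.6},{"tx": 0,"ty": 0,"tz": -80,"wx": 0,"wy": 0,"wz": 0,"gripper": 0.6}]'

```text
time: 33.25
position: [0.4627, 0.173, 0.1639]
tool_rot: [-0.627, -3.076, 0.006]
ft_force: [0.1, 0.5, 0.2]
grip_width: 0.594
grip_force: 0.0
```

>>> jog_arm --increments '[{"tx": 0,"ty": 0,"tz": -20,"wx": 0,"wy": 0,"wz": 0,"gripper": 0.6},{"tx": 0,"ty": 0,"tz": -40,"wx": 0,"wy": 0,"wz": 0,"gripper": 0.6},{"tx": 0,"ty": 0,"tz": -60,"wx": 0,"wy": 0,"wz": 0,"gripper": 0.6},{"tx": 0,"ty": 0,"tz": -60,"wx": 0,"wy": 0,"wz": 0,"gripper": 0.6},{"tx": 0,"ty": 0,"tz": -60,"wx": 0,"wy": 0,"wz": 0,"gripper": 0.6}]'

```text
time: 33.67
position: [0.4648, 0.1742, 0.2255]
tool_rot: [0.626, 3.077, 0.003]
ft_force: [0.9, -0.4, -0.2]
grip_width: 0.6
grip_force: 0.0
```

```bash
python3 - <<'E'
from h import *
im=vision.get_image("side")
a=cv2.resize(im["color"][110:350,170:400],None,fx=2.5,fy=2.5,interpolation=cv2.INTER_CUBIC); cv2.imwrite("pics/s4.png",a)
print(ctrl.get_state()["time"],vision.spot_in("side","brass_weight_centre")[:2],vision.spot_in("side","front_weight_centre")[:2],vision.spot_in("side","middle_weight_centre")[:2])
E
```

```text
33.7167 [{'bbox': [215.4, 154.5, 224.3, 186.7], 'conf': 0.49}] [{'bbox': [316.0, 290.0, 332.6, 322.0], 'conf': 0.79}, {'bbox': [202.4, 126.2, 218.9, 149.1], 'conf': 0.17}] [{'bbox': [288.1, 293.2, 303.1, 328.3], 'conf': 0.74}]
```

View pics/s4.png

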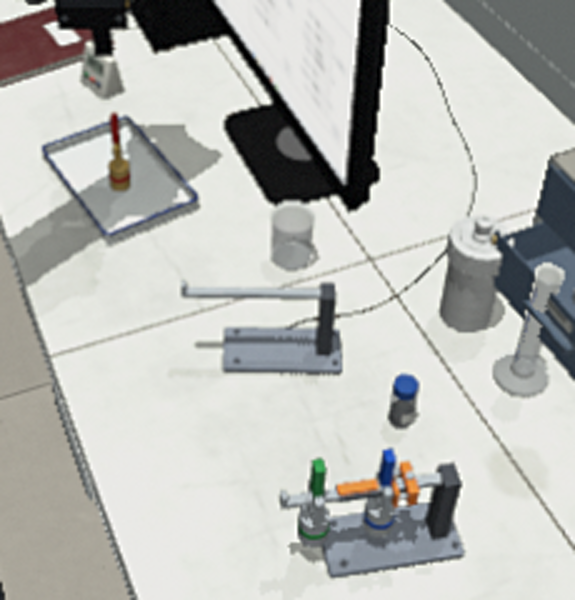

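The brass weight stands upright in the tray (119,165). Green (316,500) and blue (385,490) hang upright on the spare hook, and the beaker, vial and timer are where they were.

```bash
python3 -c "
from bench import ctrl
print(ctrl.close_job())"
```

```text
the job is handed in; nothing more can be done
None
```

The job is handed in, with no verdict returned: blue is in the spare hook's notch after a light press of about 4.4 N on the stop, green hangs in front of it, brass stands upright in the tray, and the beaker, vial and timer look unmoved (about 34 s of the 72 s).

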